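# Fit a new blade to the bar's grill scraper and lock it

## Task

Lay the spare blade flat on the sloping bed of the grill scraper, cutting edge uphill, with its notch fully home on the brass pin, and let go of it. Then take the yellow slot key from its stand, turn the scraper's lock with it clockwise to its stop, so that the orange wing lies over the blade (never push the lock with the fingers), and put the key back upright in its stand. Leave the bar's other things where they are.

Things in the scene. Friction and masses are not known exactly. Their poses are not given: they have to be found in the camera images.
- cradle: Fixed service cradle that carries the scraper at a slope: black base 110 x 70 x 10 mm on the counter, grey pedestal. Origin under the base's centre, x towards the raised (uphill) end, z up. It stands with its uphill end away from the robot, yawed either way.
- scraper_head: Aluminium bed of the scraper, fixed on the cradle, sloping 30 degrees, 32 wide x 8 mm thick, x = -52 to +28 mm, open air beside its long sides. Origin on its upper face at the foot of the brass pin, 85 mm above the counter. x uphill, y left, z square off the bed. Cam lock axis at x = -32 mm, y = 0; red handle downhill to x = -121 mm.
- pin_top (a point): Top of the brass locating pin on the bed, 9 mm off the bed. The pin is 8 mm thick, its last 3 mm tapered to 4.4 mm. Downhill of it two 3 mm high lugs on the bed, at x = -14 to -17.5 and y = 8 to 16 mm on either side, stop the blade's back edge 0.5 mm below fully home and keep it square.
- cam_lock (a joint): Angle of the quarter-turn cam lock: 0 = orange wing points left (bed's +y), pi/2 = its stop, wing points uphill over the blade's back edge. Grows clockwise seen from above the bed. Starts at 0.05 to 0.25, stays where it is left (friction 0.03 N m).
- cam_head: Turning head of the cam lock: steel disc 26 mm across with a straight slot, orange wing 18 mm wide, 4 mm thick, reaching 26 mm from the axis. Origin on the axis at the bed's surface, x along wing and slot, z square off the bed. Wing's underside 6.5 mm off the bed; slot 7 mm wide, open-ended, floor 8 mm and top 17 mm off the bed.
- slot_floor (a point): Point on the cam lock's axis in the middle of its slot, 2.5 mm above the slot's floor (10.5 mm off the bed).
- blade_rest: Fixed blue plastic rest for the spare blade, 30 mm tall: foot 80 x 60 x 8 mm, block on it 56 (x) x 30 (y) mm. Origin under its centre.
- blade: Loose dark steel blade 44 (x) x 56 (y) x 5 mm, about 0.09 kg, flat on the rest, overhanging it 13 mm at each y side: grip it across the 56 mm. Origin: centre of outline, underside. Bright cutting edge at +x (last 6 mm, 2 mm thick). Notch in the -x edge, 11 mm wide, from x = -22 to -4.5 mm. Fully home, its origin is at x = +8.5 mm, y = z = 0 in the scraper_head frame, axes parallel.
- notch_end (a point): Middle of the closed end of the blade's notch, at half the blade's thickness (x = -4.5 mm in the blade's frame).
- key_stand: Fixed dark wooden block 70 x 50 x 30 mm with a pocket in the middle of its top, 23 mm long in x, 7 mm wide in y, 22 mm deep. Origin under its centre, x along the pocket.
- slot_key: Loose slot key, 0.06 kg, standing in the stand on its shoulder: steel tongue 20 (x) x 4 (y) mm, 16 mm long, below a yellow grip 30 (x) x 10 (y) x 34 mm. Origin at the tongue's bottom, z up; shoulder at z = 16, top at z = 50 mm. In the stand its origin is 14 mm above the stand's. Grip it across the 10 mm.
- mug: Loose bystander: black mug 80 x 106 x 78 mm, origin under its middle.
- tin: Loose bystander: small black bean tin 59 x 87 x 70 mm, origin under its middle.
- cup: Loose bystander: black cup 82 x 108 x 56 mm, origin under its middle.
- tamper: Loose bystander: steel tamper with walnut handle at the counter's front, 58 mm across, 90 mm tall, origin under its middle.
- leveller: Loose bystander: round steel coffee leveller between blade rest and key stand, 60 mm across, 33 mm tall, origin under its middle.
- teaspoon: Loose bystander: teaspoon 130 x 27 x 11 mm, origin under its middle.
- carafe: Loose bystander: glass coffee server 103 mm across, 115 mm tall, origin under its middle.
Things that resemble listed ones, but are neither listed nor needed, are in the scene too. Of the things that look like the blade, the smallest one is meant.

How it is judged:
On the way, in this order (a step that is already met when the one before it is completed fails the run):
1. The blade lies flat on the bed with its notch home on the pin, released, the lock still open (x of blade in the frame of scraper_head between 0.0055 and 0.0125 m and y of blade in the frame of scraper_head between -0.004 and 0.004 m and z of blade in the frame of scraper_head between -0.002 and 0.0025 m and angle between the x axis of blade and the x axis of scraper_head, either way round below 0.14 rad and angle between the z axis of blade and the z axis of scraper_head, either way round below 0.07 rad and contact force between the fingers and blade below 0.3 N and value of joint cam_lock below 0.6 rad), for 0.2 s.
2. The lock is turned home with the key's tongue in its slot (distance between slot_key and slot_floor below 0.01 m and value of joint cam_lock above 1.3 rad and x of blade in the frame of scraper_head between 0.0055 and 0.0125 m and y of blade in the frame of scraper_head between -0.004 and 0.004 m and z of blade in the frame of scraper_head between -0.002 and 0.0025 m and angle between the x axis of blade and the x axis of scraper_head, either way round below 0.14 rad and angle between the z axis of blade and the z axis of scraper_head, either way round below 0.07 rad), for 0.1 s.
At the end, for the whole second after the job is handed in: Blade flat on the bed (4 degrees, 2.5 mm), cutting edge uphill, square within 8 degrees, within 4 mm sideways and 4 mm of fully home on the pin; lock past 1.3 rad; key upright (7 degrees) in its stand, down within 4 mm; all released and at rest; bystanders within 3 cm (x of blade in the frame of scraper_head between 0.0055 and 0.0125 m and y of blade in the frame of scraper_head between -0.004 and 0.004 m and z of blade in the frame of scraper_head between -0.002 and 0.0025 m and angle between the x axis of blade and the x axis of scraper_head, either way round below 0.14 rad and angle between the z axis of blade and the z axis of scraper_head, either way round below 0.07 rad and value of joint cam_lock above 1.3 rad and horizontal distance between slot_key and key_stand below 0.006 m and z of slot_key in the frame of key_stand between 0.01 and 0.018 m and angle between slot_key's own z axis and vertical below 0.12 rad and linear speed of each of slot_key, blade below 0.02 m/s); the robot touches nothing.
It fails at once if The fingers push the cam lock (contact force between the fingers and cam_head above 1.5 N).
It fails at once if A bystander is knocked over or moved by more than 3 cm (distance of any of mug, tin, cup, tamper, leveller, teaspoon, carafe from where it was at the start of the episode above 0.03 m or angle between any of mug, tin, cup, tamper, leveller, teaspoon, carafe's own z axis and vertical above 0.4 rad).
It also fails if it takes over 72 s, if anything falls off the work surface, if the arm or the gripper's body presses on something with over 40 N, if the wrist force passes 120 N, or if a joint passes its speed limit or range.

## Robot

A 6-joint arm with a two-finger parallel gripper is mounted at the origin on a cart in front of the work surface, level with it; the furniture and walls round the work are solid. World frame = base frame: x ahead of the robot, y to its left, z up, the work surface at z = 0. Lengths are in m, angles in rad, forces in N, time in s.
With the tool pointing down it reaches from about 0.25 to 0.725 m from the base axis. Payload 4 kg.
Tool frame: the origin (TCP) lies at the very end of the fingers, on their centre line; the grasp point (between the pads) lies 19 mm behind it; z points along the fingers, y is the line along which they close (so a half turn about z gives the same grasp; the last joint's range is limited). The gripper opens to 85 mm and grips with 20 to 120 N. Pads are 22 mm wide; open, the fingers measure 114 mm over their backs; the gripper's body (76 mm by 85 mm) begins 54 mm behind the grasp point. The pads swing forward as they close: fully open they stand 13 mm farther back than shut.
Start: joints at [0, 0.241, 0.005, 1.335, 0, 1.571], TCP at [0.5, -0, 0.194] pointing down, gripper open.
Joint ranges: [-2.72, 2.72], [-1.05, 1.87], [-1.09, 1.28], [-1.99, 2.15], [-1.42, 1.44], [-3.14, 3.14]. Speed limits (rad/s): [2.79, 2.79, 3.14, 3.14, 3.14, 3.14].

## Interface

Orientations are given as a unit quaternion [x, y, z, w].
In Python, from workcell import telemetry, vision, workorder gives the robot as it stands.
- The arm moves only by the shell command python3 -m inch 'ROWS'. ROWS is JSON, a list of rows, each a list of 3 entries, a list of its own where there are three numbers: the turn, a rotation vector about the tool's x, y, z scaled (see below), then the shift along the tool's x, y, z scaled (see below), then the closure, from -1 (fully open) to 1 (shut). A call has 1 to 10 rows; each row shifts and turns the commanded pose from where the row before left it, along the tool's axes as they then stand; what a row does not reach is not made up. The controller multiplies each number of a shift by 0.3 m and each number of a turn by 360 degrees. A row lasts 1/12 s, in which the tool goes at most 41.7 mm and 7.16 degrees, less where a joint would pass 70% of its speed; a pose out of reach is approached as far as the arm can. A call with a number of a shift or a turn outside -1 to 1 is refused whole. A call with a gripper value outside its range is refused whole. The fingers move at their own pace and stop on an object; the grip force is fixed at half the most. Time passes only in rows, so rows that do not move let the fingers close. It gives the time, the measured TCP pose, the force, the opening and the grip force at its end, in the units of the state.
- telemetry.get_obs(): the state, without advancing time (a new reading comes with each control period).
- vision.camera(name): name is "scene" or "side" or "wrist"; returns a dict with "img" (480x640x3 uint8, red, green, blue), "fov_y" (degrees; the focal length in pixels is half the picture's height over the tangent of half this angle, whatever the lens; pixels are square), "cx", "cy" (the principal point, pixels), "pose" (4x4, takes a point from camera to world coordinates). Camera axes: x right, y up, looking along -z (the intrinsics and any distortion apply to the point x, -y, -z); pixel columns grow to the right and rows downward; lengths in m; the calibration is good to about 2 mm. The wrist camera is an equidistant fisheye: a pixel r from the principal point sees the ray r / f radians off the axis. A picture is of the moment at which its call begins. There is no depth.
- workorder.job_done(): hands the job in; it is judged then, once.
The state is a dict: "clock": time; "joint_pos": joint angles; "joint_vel": joint speeds; "tau": joint torques, N m; "eef_pos": TCP position; "tool_rot": TCP orientation; "ft_force": force on the tool from outside, world axes, zero at the start; "ft_torque": the same for the moment, N m; "grip_width": finger opening in m; "grasp_force": force on a finger pad.
Only numpy, scipy, OpenCV 4.12 (cv2) and the standard library are available. Lean on these libraries where they do the work, as an engineer would, in place of code of your own. Each camera call takes 0.05 s, during which the arm holds its last target. There are 200 camera calls.

## Working session

There is one attempt and no reset: what is moved stays moved. The work goes in short steps, Python scripts to look and compute and a shell command to move; the robot and the scene stay as the last step left them, time stands still between calls to the robot, and variables do not carry over. Pictures are saved under pics/ and viewed, at most 10 in all, crops included, and the job is handed in when it is done.

```bash
mkdir -p pics; ls; python3 - <<'E'
from workcell import telemetry, vision
import cv2
print(telemetry.get_obs())
for n in ["scene","side","wrist"]:
    c=vision.camera(n); cv2.imwrite(f"pics/{n}0.png",c["img"][:,:,::-1]); print(n,c["fov_y"],c["cx"],c["cy"],c["pose"].tolist() if hasattr(c["pose"],'tolist') else c["pose"],[k for k in c])
E
```

```text
pics
{'clock': 0.0, 'joint_pos': array([-1.31719333e-05,  2.41381953e-01,  3.74341936e-03,  1.33523836e+00,
        3.04145627e-06,  1.57079144e+00]), 'joint_vel': array([-3.19964529e-04, -2.64975042e-04,  5.93611644e-05, -1.21992146e-03,
       -6.23275071e-04,  1.79572087e-04]), 'tau': array([ 5.50268451e-04, -3.72315860e+01,  2.52406776e+01,  1.67737965e-02,
        2.29149265e-05,  1.14679995e-05]), 'eef_pos': array([ 4.99283712e-01, -5.53939515e-06,  1.92935887e-01]), 'tool_rot': array([ 0.70710933,  0.70710347, -0.00073451, -0.00073667]), 'ft_force': array([ 0.15445893,  0.42832425, -0.29718302]), 'ft_torque': array([-0.01577603, -0.07302554, -0.0133822 ]), 'grasp_force': 0.0, 'grip_width': 0.08551569404445195}
scene 52.02767454933847 311.36870717002466 240.1914536105971 [[-0.7393918283809353, 0.4022254037216099, -0.539920780045078, -0.1699994696354395], [-0.6729283962308965, -0.4672391473344332, 0.5734587628978265, 0.8834440304168998], [-0.02161244247213108, 0.7873387478075621, 0.6161417032884636, 0.990728916178302], [0.0, 0.0, 0.0, 1.0]] ['img', 'fov_y', 'cx', 'cy', 'pose']
side 43.765838449797535 324.1972365403785 243.12435662164023 [[-0.851906131291615, 0.2344717768157351, -0.4682722812046699, -0.47089936672230837], [-0.5234981517178233, -0.3567936137617615, 0.7737234663152239, 1.7700981084444043], [0.01433975647548216, 0.9042794385894742, 0.4267002089623684, 1.033304306629875], [0.0, 0.0, 0.0, 1.0]] ['img', 'fov_y', 'cx', 'cy', 'pose']
wrist 65.70646984690485 325.48555774836075 232.94831124345663 [[0.9999981849977247, -1.7548501291719525e-05, 0.0019051754002569995, 0.5006744359459334], [-0.0005701934098122996, 0.9513703008569661, 0.3080490635058006, 0.0795268285061877], [-0.0018179330931166206, -0.3080495907145073, 0.9513685641116658, 0.3742267215960721], [0.0, 0.0, 0.0, 1.0]] ['img', 'fov_y', 'cx', 'cy', 'pose']
```

View pics/scene0.png

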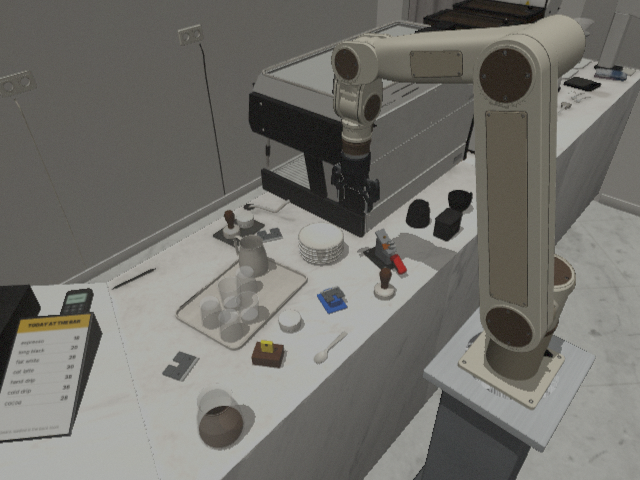

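View pics/side0.png

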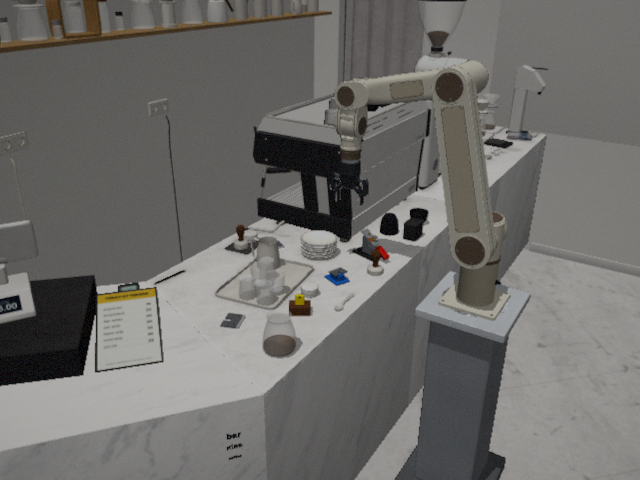

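View pics/wrist0.png

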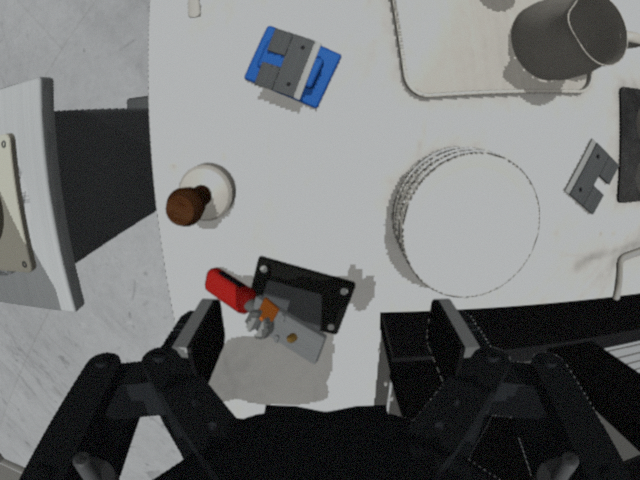

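The wrist view shows the blade on its blue rest at (293,66), with the bright edge towards +x. It also shows the tamper at (205,200) and the cradle at (300,295), with the red handle at (230,290) and the pin at (292,338). The look-alike blade at (590,175) is not wanted. In the scene view the key stand is at (267,353), the leveller at (290,321) and the rest at (332,300).

```bash
cat > h.py <<'E'
import numpy as np, cv2
from scipy.spatial.transform import Rotation as R
from workcell import telemetry, vision
class Cam:
    def __init__(s,n,save=None):
        c=vision.camera(n); s.n=n; s.img=c["img"]; s.P=np.array(c["pose"]); s.c=np.array([c["cx"],c["cy"]]); s.f=240/np.tan(np.radians(c["fov_y"]/2))
        if save: cv2.imwrite("pics/"+save,s.img[:,:,::-1])
    def ray(s,uv):
        d=(np.atleast_2d(np.asarray(uv,float))-s.c)/s.f; r=np.linalg.norm(d,axis=1,keepdims=True)
        if s.n=="wrist": v=np.c_[d*np.where(r>1e-9,np.sin(r)/np.maximum(r,1e-9),1),np.cos(r)]
        else: v=np.c_[d,np.ones(len(d))]
        v=v*[1,-1,-1]; return v/np.linalg.norm(v,axis=1,keepdims=True)@s.P[:3,:3].T
    def plane(s,uv,z):   # horizontal plane at height z
        d=s.ray(uv); o=s.P[:3,3]; return o+d*((z-o[2])/d[:,2])[:,None]
    def onplane(s,uv,p,n):
        d=s.ray(uv); o=s.P[:3,3]; return o+d*((np.dot(np.subtract(p,o),n))/(d@n))[:,None]
    def proj(s,X):
        v=(np.atleast_2d(X)-s.P[:3,3])@s.P[:3,:3]*[1,-1,-1]; q=v[:,:2]; h=np.linalg.norm(q,axis=1,keepdims=True)
        return s.c+s.f*(q/np.maximum(h,1e-9)*np.arctan2(h,v[:,2:]) if s.n=="wrist" else q/v[:,2:])
def blobs(img,lo,hi,amin=60):
    """HSV mask -> list of (area, minAreaRect) largest first"""
    m=cv2.inRange(cv2.cvtColor(img,cv2.COLOR_RGB2HSV),np.array(lo),np.array(hi))
    cs=[c for c in cv2.findContours(m,cv2.RETR_EXTERNAL,cv2.CHAIN_APPROX_NONE)[0] if cv2.contourArea(c)>amin]
    return sorted(cs,key=cv2.contourArea,reverse=True)
def delta(pos,Rt):
    """rotvec/360deg and shift (tool axes)/0.3 from the present pose to target"""
    o=telemetry.get_obs(); R0=R.from_quat(o["tool_rot"])
    return (R0.inv()*Rt).as_rotvec()/(2*np.pi), R0.inv().apply(np.subtract(pos,o["eef_pos"]))/0.3
def down(yaw):  # tool y axis at world yaw, pointing down
    y=np.array([np.cos(yaw),np.sin(yaw),0]); z=np.array([0,0,-1.]); return R.from_matrix(np.c_[np.cross(y,z),y,z])
E
python3 - <<'E'
from h import *
np.set_printoptions(precision=4,suppress=True)
w=Cam("wrist"); s=Cam("scene")
print("blade edge",w.plane([[320,45],[297,102],[293,66]],.035))
print("base",w.plane([[260,258],[355,279],[341,331]],.01))
print("pin,handle",w.plane([[292,338]],.093),w.plane([[230,290]],.05))
print("tamper",w.plane([[205,195]],.02),"plates",w.plane([[470,222]],.05))
for n,l,h in [("yellow",(22,150,120),(32,255,255)),("blue",(105,150,60),(125,255,255))]:
    c=blobs(s.img,l,h,20); print(n,[(cv2.contourArea(x),cv2.minAreaRect(x)[0]) for x in c[:3]])
print("key",s.plane([[265,346]],.06),"stand",s.plane([[267,352]],.03),"lev",s.plane([[290,316]],.033),"rest",s.plane([[332,298]],.035))
print("tray",s.plane([[235,347],[306,275]],0), "carafe",s.plane([[220,425]],.05))
E
```

```text
blade edge [[0.4953 0.1457 0.035 ]
 [0.4747 0.0931 0.035 ]
 [0.4712 0.1264 0.035 ]]
base [[ 0.4302 -0.0665  0.01  ]
 [ 0.532  -0.0908  0.01  ]
 [ 0.518  -0.1577  0.01  ]]
pin,handle [[ 0.4699 -0.1115  0.093 ]] [[ 0.4049 -0.0853  0.05  ]]
tamper [[0.3786 0.005  0.02  ]] plates [[ 0.6384 -0.0145  0.05  ]]
yellow [(675.0, (53.48124313354492, 322.78424072265625)), (77.0, (266.0, 346.5))]
blue [(75.5, (329.25341796875, 305.1575622558594))]
key [[0.4514 0.397  0.06  ]] stand [[0.454  0.3911 0.03  ]] lev [[0.4932 0.2695 0.033 ]] rest [[0.4517 0.147  0.035 ]]
tray [[0.5472 0.4189 0.    ]
 [0.5963 0.0972 0.    ]] carafe [[0.3751 0.6008 0.05  ]]
```

```bash
python3 -m inch '[[[0,0,0],[0.106,-0.029,0],-1],[[0,0,0],[0.106,-0.029,0],-1],[[0,0,0],[0.106,-0.029,0],-1],[[0,0,0],[0.106,-0.029,0],-1]]'
python3 -m inch '[[[0,0,-0.0191],[0,0,0],-1],[[0,0,-0.0191],[0,0,0],-1],[[0,0,-0.0191],[0,0,0],-1],[[0,0,-0.0191],[0,0,0],-1],[[0,0,-0.0191],[0,0,0],-1],[[0,0,-0.0191],[0,0,0],-1],[[0,0,-0.0191],[0,0,0],-1],[[0,0,-0.0191],[0,0,0],-1],[[0,0,-0.0191],[0,0,0],-1],[[0,0,-0.0191],[0,0,0],-1]]'
python3 -m inch '[[[0,0,0],[0,0,0],-1],[[0,0,0],[0,0,0],-1]]'
python3 - <<'E'
from h import *
print(telemetry.get_obs()["joint_pos"]); Cam("wrist","w1.png")
E
```

```text
clock: 0.58
eef_pos: [0.4646, 0.1281, 0.1937]
tool_rot: [0.708, 0.707, -0.0, -0.0]
ft_force: [1.4, -0.4, -0.5]
grip_width: 0.085
grasp_force: 0.0
clock: 1.42
eef_pos: [0.465, 0.1272, 0.1937]
tool_rot: [0.181, 0.983, -0.0, -0.0]
ft_force: [0.5, 1.1, 1.0]
grip_width: 0.0854
grasp_force: 0.0
clock: 1.58
eef_pos: [0.4651, 0.1272, 0.1937]
tool_rot: [0.186, 0.983, -0.0, -0.0]
ft_force: [0.1, 0.0, 0.6]
grip_width: 0.0852
grasp_force: 0.0
[ 2.66923292e-01  2.05627180e-01 -4.02491434e-02  1.32517845e+00
  1.71411623e-05  6.40651964e-01]
```

View pics/w1.png

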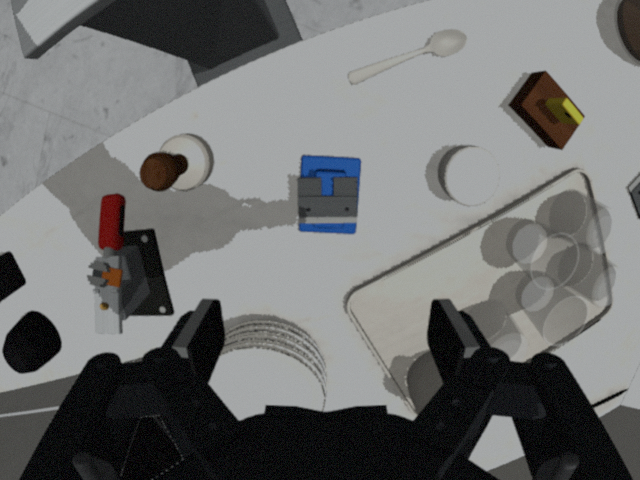

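The view is clear: blade at (328,197), stand at (547,110) with the key on it, cradle base around (145,275), cam lock at about (107,272) and pin at (104,306). I'll enlarge all three in one picture.

```bash
python3 - <<'E'
import cv2,numpy as np
i=cv2.imread("pics/w1.png")
def cr(x,y,w,h,k):return cv2.resize(i[y:y+h,x:x+w],None,fx=k,fy=k,interpolation=cv2.INTER_CUBIC)
a=cr(80,185,100,150,4)          # 400x600
b=cr(290,150,80,100,3.0*1)[:300,:] # 240x300
c=cr(500,60,100,100,4)[:300*2]   # 400x400
out=np.zeros((600,800,3),np.uint8); out[:600,:400]=a; out[:300,400:640]=b; out[300:600,400:700]=cr(500,60,100,100,3)
cv2.imwrite("pics/crop1.png",out)
E
```

```text
(no output)
```

View pics/crop1.png

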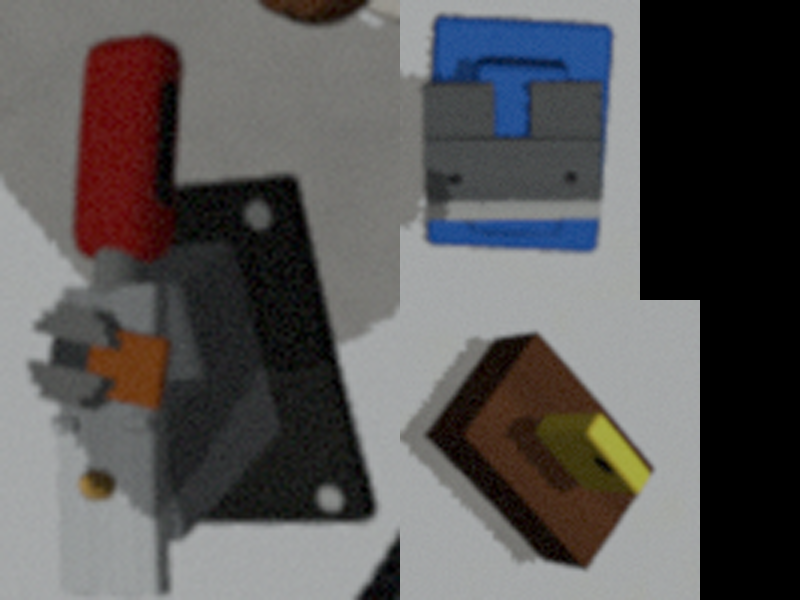

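```bash
python3 - <<'E'
from h import *
np.set_printoptions(precision=4,suppress=True)
w=Cam("wrist")
b=np.r_[w.plane([[298,177.3],[357.3,178]],.035),w.plane([[356.7,223.3],[299,223.3]],.033)]
print("blade",b.mean(0),np.linalg.norm(np.diff(np.r_[b,b[:1]],axis=0),axis=1),np.degrees([np.arctan2(*(b[1]-b[0])[1::-1]),np.arctan2(*(b[2]-b[3])[1::-1])]))
c=np.array([[538,334],[653,468],[585,568],[465,436]]);c=(c-[400,300])/3+[500,60]
s=w.plane(c,.03); print("stand",s,s.mean(0),np.linalg.norm(np.diff(np.r_[s,s[:1]],axis=0),axis=1),[np.degrees(np.arctan2(*(s[i]-s[i-1])[1::-1])) for i in range(4)])
k=np.array([[597,415],[652,468],[640,495],[588,432]]);k=w.plane((k-[400,300])/3+[500,60],.064); print("key",k.mean(0),[np.degrees(np.arctan2(*(k[i]-k[i-1])[1::-1])) for i in range(4)],np.linalg.norm(np.diff(np.r_[k,k[:1]],axis=0),axis=1))
bs=w.plane(np.array([[298,178],[375,515],[195,520]])/4+[80,185],.01); d=bs[1]-bs[0]; print("base",bs,np.degrees(np.arctan2(d[1],d[0])),np.linalg.norm(d))
yaw=np.arctan2(d[1],d[0]); 
pin=w.plane(np.array([[97,482]])/4+[80,185],.0928)[0]; print("pin",pin)
Rb=R.from_euler("zy",[yaw,-np.pi/6]).as_matrix(); o=pin-Rb@[0,0,.009]
for X in [[.028,.016,0],[.028,-.016,0],[-.052,.016,0],[-.032,0,.017]]: print("pred",X,(w.proj(o+Rb@X)-[80,185])*4)
E
```

```text
blade [0.4665 0.1298 0.034 ] [0.0549 0.0444 0.0555 0.0451] [67.9138 68.5775]
stand [[0.4172 0.3892 0.03  ]
 [0.475  0.4258 0.03  ]
 [0.5013 0.3839 0.03  ]
 [0.4433 0.3474 0.03  ]] [0.4592 0.3866 0.03  ] [0.0684 0.0495 0.0685 0.0493] [np.float64(122.01101919212164), np.float64(32.354346361160026), np.float64(-57.92575945546142), np.float64(-147.80996921570087)]
key [0.4586 0.3865 0.064 ] [np.float64(128.4424889590067), np.float64(39.18467401495636), np.float64(-47.46478768224591), np.float64(-148.00989722362405)] [0.0286 0.0107 0.0295 0.007 ]
base [[ 0.4295 -0.0616  0.01  ]
 [ 0.531  -0.0941  0.01  ]
 [ 0.5131 -0.1581  0.01  ]] -17.772399889913626 0.10649230254833472
pin [ 0.4678 -0.1094  0.0928]
pred [0.028, 0.016, 0] [[165.3831 597.5599]]
pred [0.028, -0.016, 0] [[ 78.5657 586.4455]]
pred [-0.052, 0.016, 0] [[171.7637 278.6844]]
pred [-0.032, 0, 0.017] [[ 79.1557 351.546 ]]
```

```bash
python3 -m inch '[[[0,0,0],[0,0.01,0.1],-1],[[0,0,0],[0,0,0.1],-1],[[0,0,0],[0,0,0.1],-1],[[0,0,0],[0,0,0.1],-1],[[0,0,0],[0,0,0.1],-1],[[0,0,0],[0,0,0.06],-1],[[0,0,0],[0,0,0.03],-1],[[0,0,0],[0,0,0.02],-1],[[0,0,0],[0,0,0],-1],[[0,0,0],[0,0,0],-1]]'
python3 -m inch '[[[0,0,0],[0,0,0],0.6],[[0,0,0],[0,0,0],0.6],[[0,0,0],[0,0,0],0.6],[[0,0,0],[0,0,0],0.6],[[0,0,0],[0,0,0],0.6],[[0,0,0],[0,0,0],0.6],[[0,0,0],[0,0,0],0.6],[[0,0,0],[0,0,0],0.6]]'
```

```text
clock: 2.52
eef_pos: [0.4672, 0.1303, 0.0117]
tool_rot: [0.185, 0.983, 0.0, 0.001]
ft_force: [0.4, -0.6, 0.8]
grip_width: 0.0849
grasp_force: 0.0
clock: 3.18
eef_pos: [0.4663, 0.13, 0.0108]
tool_rot: [0.184, 0.983, -0.0, -0.0]
ft_force: [0.2, -1.0, 0.0]
grip_width: 0.017
grasp_force: 0.0
```

```bash
python3 - <<'E'
from h import *
o=telemetry.get_obs();print(o["grip_width"],o["grasp_force"],o["eef_pos"])
w=Cam("wrist"); s=Cam("side"); c=Cam("scene")
i=lambda a:a[:,:,::-1]
a=cv2.resize(w.img,(400,300)); b=cv2.resize(c.img[240:340,270:400],(400,300)); d=cv2.resize(s.img[220:300,290:390],(400,300),interpolation=cv2.INTER_CUBIC)
cv2.imwrite("pics/g1.png",i(np.r_[np.c_[a,b],np.c_[d,d*0]]))
E
```

```text
0.017043845925995765 0.0 [0.46626913 0.12999393 0.01078987]Traceback (most recent call last):
  File "<stdin>", line 6, in <module>
cv2.error: OpenCV(4.12.0) /io/opencv/modules/imgcodecs/src/loadsave.cpp:1058: error: (-215:Assertion failed) image.channels() == 1 || image.channels() == 3 || image.channels() == 4 in function 'imwrite_'
```

```bash
python3 - <<'E'
from h import *
w=Cam("wrist"); s=Cam("side"); c=Cam("scene")
a=cv2.resize(w.img,(400,300)); b=cv2.resize(c.img[240:340,270:400],(400,300)); d=cv2.resize(s.img[220:300,290:390],(400,300),interpolation=cv2.INTER_CUBIC)
cv2.imwrite("pics/g1.png",np.vstack([np.hstack([a,b]),np.hstack([d,d*0])])[:,:,::-1])
E
```

```text
(no output)
```

View pics/g1.png

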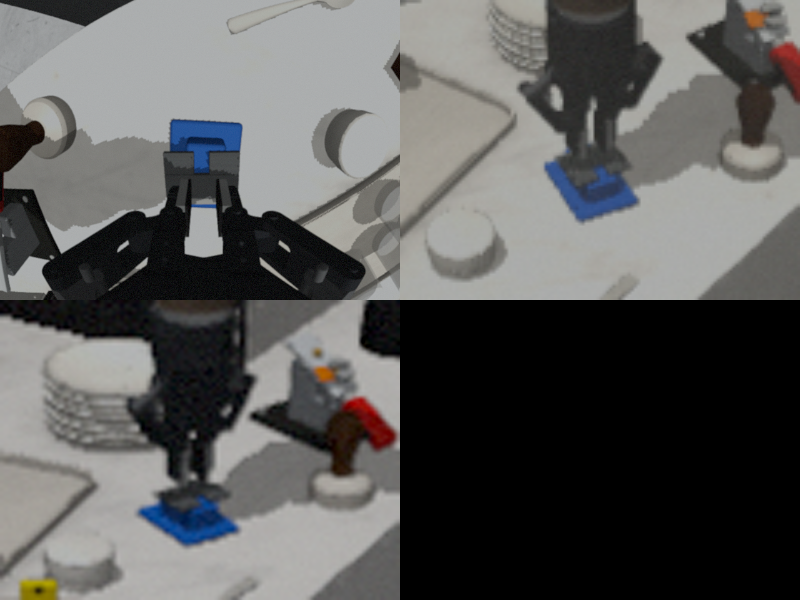

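The fingers shut above or behind the blade without gripping it, and the blade still seems to lie on the rest. I'll check the tip height and the blade's position.

```bash
python3 - <<'E'
from h import *
np.set_printoptions(precision=4,suppress=True)
w=Cam("wrist"); s=Cam("side"); c=Cam("scene")
def tri(a,pa,b,pb):
    d1,d2=a.ray(pa)[0],b.ray(pb)[0]; o1,o2=a.P[:3,3],b.P[:3,3]
    t=np.linalg.lstsq(np.c_[d1,-d2],o2-o1,rcond=None)[0]; return (o1+d1*t[0]+o2+d2*t[1])/2, np.linalg.norm(o1+d1*t[0]-o2-d2*t[1])
print("tip",tri(c,[327.8,291.7],s,[336,266.5]))
tcp=telemetry.get_obs()["eef_pos"]; print(tcp,"proj tcp scene/side/wrist",c.proj(tcp),s.proj(tcp),w.proj(tcp), "zoom g1", w.proj(tcp)/1.6)
yaw=np.radians(-21.7);Rz=R.from_euler("z",yaw)
for X in [[-.022,.028,.035],[-.022,-.028,.035],[.022,.028,.033]]:
    print(w.proj(Rz.apply(X)+[.4665,.1298,0])/1.6)
print("blade back corners now", w.plane(np.array([[163,152],[240,152]])*1.6,.035))
print("cam",w.P[:3,3]-tcp)
E
```

```text
tip (array([0.4525, 0.1631, 0.0698]), np.float64(0.0009288375350455089))
[0.4663 0.13   0.0108] proj tcp scene/side/wrist [[331.9531 298.5098]] [[336.8892 276.488 ]] [[323.9127 268.0865]] zoom g1 [[202.4454 167.554 ]]
[[240.9806 153.355 ]]
[[163.7304 152.7973]]
[[236.742  203.6627]]
blade back corners now [[0.435  0.1117 0.035 ]
 [0.4552 0.1636 0.035 ]]
cam [-0.0726  0.0292  0.1812]
```

```bash
python3 - <<'E'
from h import *
w=Cam("wrist"); s=Cam("side")
tcp=telemetry.get_obs()["eef_pos"]; Rt=R.from_quat(telemetry.get_obs()["tool_rot"])
x0,y0=240,230;k=4
im=cv2.resize(w.img[y0:y0+150,x0:x0+170],None,fx=k*.7,fy=k*.7,interpolation=cv2.INTER_CUBIC)
im=np.clip(im.astype(float)*1.6,0,255).astype(np.uint8)
for j,d in enumerate([0,.01,.02,.03,.04,.05]):
    for yy in (-.0085,.0085):
        p=(w.proj(tcp+Rt.apply([0,yy,-d]))[0]-[x0,y0])*k*.7
        cv2.circle(im,tuple(int(v) for v in p),2,(255,40*j,0),-1)
b=cv2.resize(s.img[235:285,310:360],(320,320),interpolation=cv2.INTER_CUBIC)
for d in (0,.02,.04):
    p=(s.proj(tcp+Rt.apply([0,0,-d]))[0]-[310,235])*6.4; cv2.circle(b,tuple(int(v) for v in p),3,(255,0,0),-1)
out=np.zeros((420,800,3),np.uint8); out[:im.shape[0],:im.shape[1]]=im; out[:320,480:]=b
cv2.imwrite("pics/g2.png",out[:,:,::-1])
E
```

```text
(no output)
```

View pics/g2.png

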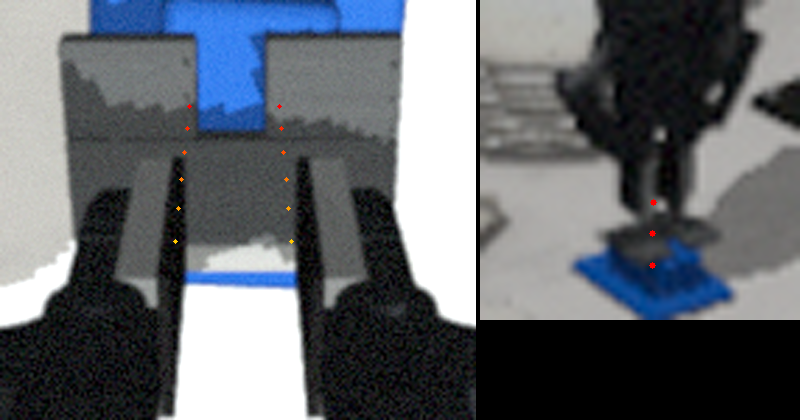

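The markers show the real fingertips ending about 23 mm short of the reported TCP, so they just cleared the blade's top. I'll open, go down about 24 mm more while watching the force, and close again.

```bash
python3 -m inch '[[[0,0,0],[0,0,-0.01],-1],[[0,0,0],[0,0,0],-1],[[0,0,0],[0,0,0],-1],[[0,0,0],[0,0,0],-1],[[0,0,0],[0,0,0],-1],[[0,0,0],[0,0,0],-1]]'
python3 -m inch '[[[0,0,0],[0,0,0.03],-1],[[0,0,0],[0,0,0.02],-1],[[0,0,0],[0,0,0.02],-1],[[0,0,0],[0,0,0],-1]]'
python3 -m inch '[[[0,0,0],[0,0,0.02],-1],[[0,0,0],[0,0,0],-1],[[0,0,0],[0,0,0],-1]]'
python3 -m inch '[[[0,0,0],[0,0,0],0.6],[[0,0,0],[0,0,0],0.6],[[0,0,0],[0,0,0],0.6],[[0,0,0],[0,0,0],0.6],[[0,0,0],[0,0,0],0.6],[[0,0,0],[0,0,0],0.6]]'
```

```text
clock: 4.23
eef_pos: [0.4662, 0.13, 0.0138]
tool_rot: [0.184, 0.983, -0.0, -0.0]
ft_force: [0.4, 0.3, -0.6]
grip_width: 0.0855
grasp_force: 0.0
clock: 4.57
eef_pos: [0.4647, 0.1296, -0.009]
tool_rot: [0.184, 0.983, -0.001, -0.002]
ft_force: [-0.2, 0.3, -0.7]
grip_width: 0.085
grasp_force: 0.0
clock: 4.82
eef_pos: [0.4659, 0.1299, -0.0136]
tool_rot: [0.184, 0.983, -0.0, -0.0]
ft_force: [-1.5, -0.5, 0.4]
grip_width: 0.0851
grasp_force: 0.0
clock: 5.32
eef_pos: [0.4668, 0.1301, -0.0124]
tool_rot: [0.184, 0.983, 0.0, 0.001]
ft_force: [-0.9, -0.4, 5.5]
grip_width: 0.0539
grasp_force: 62.8
```

```bash
python3 -m inch '[[[0,0,0],[0,0,-0.03],0.6],[[0,0,0],[0,0,-0.09],0.6],[[0,0,0],[0,0,-0.12],0.6],[[0,0,0],[0,0,-0.12],0.6],[[0,0,0],[0,0,-0.1],0.6],[[0,0,0],[0,0,0],0.6],[[0,0,0],[0,0,0],0.6]]'
cat >> h.py <<'E'
PIN=np.array([.4678,-.1094,.0928]); YAW=np.radians(-16.5)
def bed(yaw=None,pin=None):
    yaw=YAW if yaw is None else yaw; pin=PIN if pin is None else pin
    Rb=R.from_euler("ZY",[yaw,-np.pi/6]).as_matrix(); return Rb,pin-Rb@[0,0,.009]
def onbed(x,y,z,phi=0,**k):
    """TCP pose with TCP at bed point, tool square onto bed, tool y turned phi from bed y (about bed z)"""
    Rb,o=bed(**k); Rt=Rb@R.from_euler("z",phi).as_matrix()@np.diag([-1,1,-1]); return o+Rb@[x,y,z],R.from_matrix(Rt)
E
python3 - <<'E'
from h import *
np.set_printoptions(precision=4,suppress=True)
o=telemetry.get_obs(); print(o["joint_pos"],o["eef_pos"],o["ft_force"])
p,Rt=onbed(.012,0,.05-.0424+.02); print(p,delta(p,Rt))
print("world delta",p-o["eef_pos"])
E
```

```text
clock: 5.9
eef_pos: [0.468, 0.1305, 0.1272]
tool_rot: [0.184, 0.983, 0.001, 0.002]
ft_force: [-0.8, 0.3, -1.5]
grip_width: 0.0539
grasp_force: 63.6
[ 0.2719  0.249  -0.1625  1.154   0.      0.6426] [0.468  0.1305 0.1272] [-0.7636  0.2676 -1.4618]
[ 0.4688 -0.1097  0.1149] (array([-0.003 , -0.0826, -0.013 ]), array([-0.2925, -0.7454,  0.0398]))
world delta [ 0.0008 -0.2402 -0.0123]
```

```bash
python3 -m inch '[[[0,0,0],[-0.048,-0.124,0],0.6],[[0,0,0],[-0.049,-0.124,0],0.6],[[0,0,0],[-0.049,-0.124,0],0.6],[[0,0,0],[-0.049,-0.124,0],0.6],[[0,0,0],[-0.049,-0.124,0],0.6],[[0,0,0],[-0.049,-0.125,0],0.6]]'
python3 -m inch '[[[-0.0006,-0.0165,-0.0026],[0,0,0],0.6],[[-0.0006,-0.0165,-0.0026],[0,0,0],0.6],[[-0.0006,-0.0165,-0.0026],[0,0,0],0.6],[[-0.0006,-0.0165,-0.0026],[0,0,0],0.6],[[-0.0006,-0.0165,-0.0026],[0,0,0],0.6],[[0,0,0],[0,0,0],0.6],[[0,0,0],[0,0,0],0.6],[[0,0,0],[0,0,0],0.6]]'
python3 - <<'E'
from h import *
np.set_printoptions(precision=4,suppress=True)
o=telemetry.get_obs(); print(o["joint_pos"],o["eef_pos"],o["ft_force"],o["grip_width"])
w=Cam("wrist","w2raw.png")
p,Rt=onbed(.012,0,.05-.0424+.02); print(delta(p,Rt))
T=R.from_quat(o["tool_rot"])
for X in [[.022,.028,-.0474],[.022,-.028,-.0474],[.0045,0,-.0449]]: print("pred blade",w.proj(o["eef_pos"]+T.apply(X)))
Rb,b0=bed()
for X in [[0,0,.009],[.028,.016,0],[-.032,0,.017],[-.052,.016,0]]: print("pred bed",w.proj(b0+Rb@X))
cv2.imwrite("pics/w2.png",np.clip(cv2.resize(w.img[100:420,160:480],(600,600),interpolation=cv2.INTER_CUBIC).astype(float)*1.5,0,255).astype(np.uint8)[:,:,::-1])
E
```

```text
clock: 6.4
eef_pos: [0.4654, -0.1115, 0.1231]
tool_rot: [0.184, 0.983, 0.0, -0.002]
ft_force: [0.5, -0.1, -0.5]
grip_width: 0.0535
grasp_force: 63.6
clock: 7.07
eef_pos: [0.4672, -0.1101, 0.1246]
tool_rot: [0.138, 0.957, -0.038, 0.253]
ft_force: [0.5, -0.4, -0.4]
grip_width: 0.0537
grasp_force: 63.7
[-0.1984 -0.1243 -0.7441  0.4362 -0.0465  0.0766] [ 0.4672 -0.1101  0.1246] [ 0.4932 -0.4277 -0.4373] 0.053661773067731545
(array([-0.0003, -0.0007,  0.0002]), array([0.0196, 0.0024, 0.0314]))
pred blade [[394.7782 263.2467]]
pred blade [[252.3262 263.2251]]
pred blade [[323.6092 300.2548]]
pred bed [[325.7771 224.4296]]
pred bed [[351.0094 262.9822]]
pred bed [[325.8139 172.1019]]
pred bed [[353.443  134.4102]]
```

View pics/w2.png

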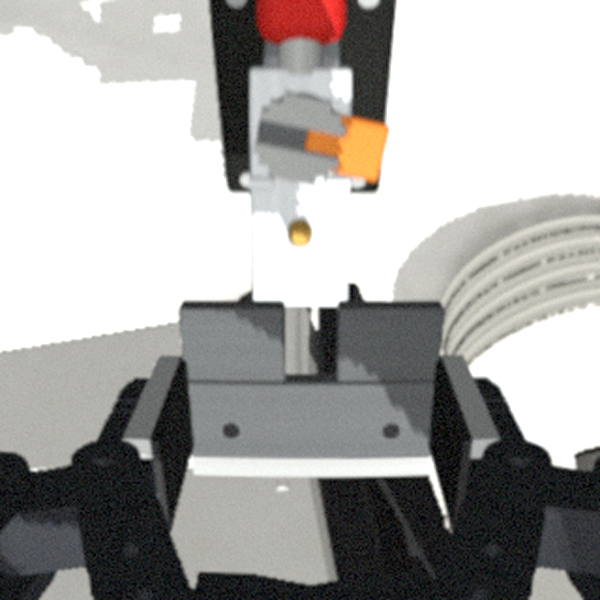

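The blade is held square: back corners at crop (183,303) and (441,303), notch end at (310,378). The pin is at (300,230), and the base's uphill corners are at (230,189) and (378,190). I'll refine the blade-in-tool and bed positions from these.

```bash
python3 - <<'E'
from h import *
from scipy.optimize import least_squares
np.set_printoptions(precision=4,suppress=True)
o=telemetry.get_obs(); w=Cam("wrist"); T=R.from_quat(o["tool_rot"]); t=o["eef_pos"]
f=lambda a:np.array(a,float)/1.875+[160,100]
B=f([[441,303],[183,303],[310,378],[336,378],[284,378]]) # back corners, notch end on top face
Bm=np.array([[.022,.028,0],[.022,-.028,0],[.0045,0,0],[.0045,.0055,0],[.0045,-.0055,0]])
r=least_squares(lambda q:(w.proj(t+T.apply(R.from_euler("z",q[3]).apply(Bm)+q[:3]))-B).ravel(),[0,0,-.047,0]); print("blade top centre in tool",r.x,np.abs(r.fun).max())
pin=w.plane(f([[300,229]]),.0928)[0]; base=w.plane(f([[230,189],[378,190]]),.01); d=base[0]-base[1]
print("pin",pin,"base",base,np.linalg.norm(d),"yaw",np.degrees(np.arctan2(d[1],d[0]))+90, np.degrees(np.arctan2(d[1],d[0]))-90)
Rb,b0=bed(pin=pin); n=Rb[:,2]
for e in ([[250,80],[252,290]],[[352,80],[350,290]]):
    q=(w.onplane(f(e),b0,n)-b0)@Rb; print("bed edge in bed frame",q, np.degrees(np.arctan2(q[1,1]-q[0,1],q[1,0]-q[0,0])))
wing=(w.onplane(f([[385,122],[375,180],[300,135]]),b0+n*.0105,n)-b0)@Rb; print("wing",wing)
sl=(w.onplane(f([[262,132],[335,147]]),b0+n*.017,n)-b0)@Rb; print(sl)
E
```

```text
blade top centre in tool [-0.0012  0.0008 -0.0435  0.005 ] 1.0603898709837267
pin [ 0.4683 -0.1129  0.0928] base [[ 0.5156 -0.1623  0.01  ]
 [ 0.5354 -0.0973  0.01  ]] 0.06796518255582493 yaw -16.958841703772038 -196.95884170377204
bed edge in bed frame [[-0.0459 -0.0157  0.    ]
 [ 0.024  -0.0164 -0.    ]] -0.6197999018502081
bed edge in bed frame [[-0.0459  0.0162 -0.    ]
 [ 0.0239  0.0166 -0.    ]] 0.3404112028327065
wing [[-0.034   0.0257  0.0105]
 [-0.0161  0.023   0.0105]
 [-0.0299  0.0001  0.0105]]
[[-0.0318 -0.0109  0.017 ]
 [-0.0273  0.0104  0.017 ]]
```

```bash
sed -i 's/^PIN=.*/PIN=np.array([.4683,-.1129,.0928]); YAW=np.radians(-16.6)/' h.py
python3 - <<'E'
from h import *
np.set_printoptions(precision=4,suppress=True)
for z in (.016,.001): print(delta(*onbed(.0093,-.0008,z-.0385)))
E
```

```text
(array([-0.0002, -0.0005,  0.0004]), array([ 0.027 , -0.0109,  0.2011]))
(array([-0.0002, -0.0005,  0.0004]), array([ 0.0268, -0.0109,  0.2511]))
```

```bash
python3 -m inch '[[[0,-0.0005,0.0004],[0.027,-0.011,0.04],0.6],[[0,0,0],[0,0,0.06],0.6],[[0,0,0],[0,0,0.06],0.6],[[0,0,0],[0,0,0.04],0.6],[[0,0,0],[0,0,0],0.6],[[0,0,0],[0,0,0],0.6],[[0,0,0],[0,0,0],0.6]]'
python3 - <<'E'
from h import *
np.set_printoptions(precision=4,suppress=True)
print(delta(*onbed(.0093,-.0008,.001-.0385)))
w=Cam("wrist"); cv2.imwrite("pics/w3.png",np.clip(cv2.resize(w.img[180:340,230:430],(800,640),interpolation=cv2.INTER_CUBIC)[:600].astype(float)*1.4,0,255).astype(np.uint8)[:,:,::-1])
Rb,b0=bed(); print((w.proj(b0+Rb@[0,0,.009])-[230,180])*4)
E
```

```text
clock: 7.75
eef_pos: [0.4894, -0.1202, 0.0696]
tool_rot: [0.139, 0.956, -0.038, 0.255]
ft_force: [0.2, 0.3, -0.4]
grip_width: 0.0537
grasp_force: 63.7
(array([-0.0002, -0.0002,  0.0001]), array([-0.0055,  0.0007,  0.0508]))
[[383.4148 397.2031]]
```

View pics/w3.png

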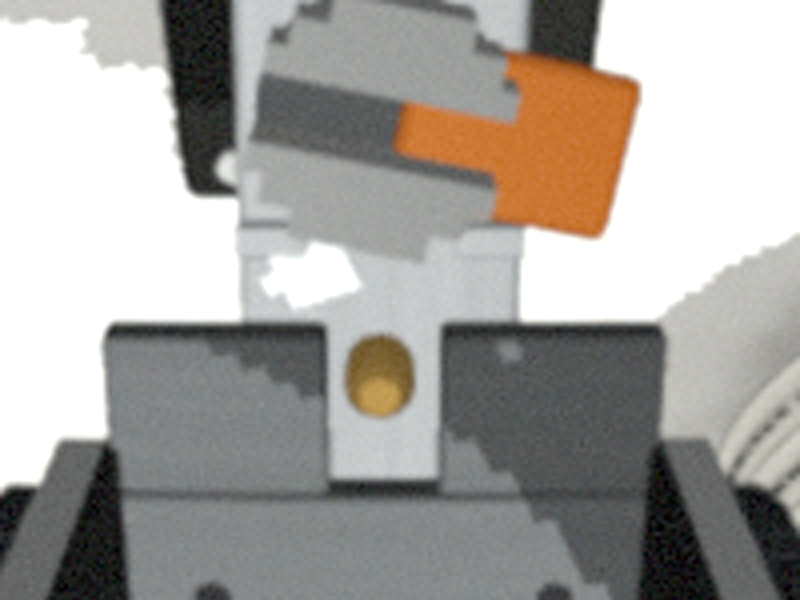

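```bash
python3 -m inch '[[[0,0,0],[-0.0055,-0.001,0],0.6],[[0,0,0],[0,0,0.01],0.6],[[0,0,0],[0,0,0.01],0.6],[[0,0,0],[0,0,0.01],0.6],[[0,0,0],[0,0,0.01],0.6],[[0,0,0],[0,0,0],0.6],[[0,0,0],[0,0,0],0.6]]'
python3 -m inch '[[[0,0,0],[0,0,0.007],0.6],[[0,0,0],[0,0,0],0.6],[[0,0,0],[0,0,0],0.6]]'
python3 -m inch '[[[0,0,0],[0,0,0.005],0.6],[[0,0,0],[0,0,0],0.6],[[0,0,0],[0,0,0],0.6]]'
python3 - <<'E'
from h import *
np.set_printoptions(precision=4,suppress=True)
Rb,b0=bed(); o=telemetry.get_obs(); print("tcp in bed",(o["eef_pos"]-b0)@Rb,"force bed",o["ft_force"]@Rb)
w=Cam("wrist","w4.png")
E
```

```text
clock: 8.38
eef_pos: [0.4949, -0.1223, 0.0587]
tool_rot: [0.139, 0.956, -0.038, 0.255]
ft_force: [0.5, -0.1, -1.1]
grip_width: 0.0536
grasp_force: 63.7
clock: 8.63
eef_pos: [0.4962, -0.1227, 0.0573]
tool_rot: [0.139, 0.956, -0.038, 0.255]
ft_force: [0.8, 0.0, -0.7]
grip_width: 0.0537
grasp_force: 63.7
clock: 8.88
eef_pos: [0.4969, -0.1229, 0.056]
tool_rot: [0.139, 0.956, -0.038, 0.255]
ft_force: [0.1, -0.3, -1.1]
grip_width: 0.0537
grasp_force: 63.7
tcp in bed [ 0.0078 -0.0014 -0.038 ] force bed [-0.4007 -0.2699 -1.0153]
```

```bash
python3 -m inch '[[[0,0,0],[-0.002,0,0.004],0.6],[[0,0,0],[0,0,0],0.6],[[0,0,0],[0,0,0],0.6]]'
python3 -m inch '[[[0,0,0],[0,0,0.004],0.6],[[0,0,0],[0,0,0],0.6],[[0,0,0],[0,0,0],0.6]]'
python3 - <<'E'
from h import *
np.set_printoptions(precision=4,suppress=True)
Rb,b0=bed(); o=telemetry.get_obs(); print("tcp in bed",(o["eef_pos"]-b0)@Rb,"force bed",o["ft_force"]@Rb)
E
```

```text
clock: 9.18
eef_pos: [0.498, -0.1232, 0.0553]
tool_rot: [0.139, 0.956, -0.038, 0.255]
ft_force: [0.6, -0.1, -0.3]
grip_width: 0.0538
grasp_force: 63.7
clock: 9.43
eef_pos: [0.4984, -0.1234, 0.0541]
tool_rot: [0.139, 0.956, -0.038, 0.255]
ft_force: [0.8, -0.5, -0.9]
grip_width: 0.0536
grasp_force: 63.7
tcp in bed [ 0.0083 -0.0015 -0.0404] force bed [ 0.3075 -0.2555 -1.2085]
```

```bash
for i in 1; do python3 -m inch '[[[0,0,0],[0,0,0.004],0.6],[[0,0,0],[0,0,0],0.6],[[0,0,0],[0,0,0],0.6]]'; done
python3 -m inch '[[[0,0,0],[0,0,0.004],0.6],[[0,0,0],[0,0,0],0.6],[[0,0,0],[0,0,0],0.6]]'
python3 - <<'E'
from h import *
np.set_printoptions(precision=4,suppress=True)
Rb,b0=bed(); o=telemetry.get_obs(); print("tcp in bed",(o["eef_pos"]-b0)@Rb,"force bed",o["ft_force"]@Rb)
E
```

```text
clock: 9.68
eef_pos: [0.4989, -0.1235, 0.0537]
tool_rot: [0.139, 0.956, -0.038, 0.255]
ft_force: [-6.0, 1.7, 6.4]
grip_width: 0.0536
grasp_force: 64.6
clock: 9.93
eef_pos: [0.499, -0.1235, 0.0536]
tool_rot: [0.139, 0.956, -0.038, 0.256]
ft_force: [-17.0, 5.8, 21.3]
grip_width: 0.0539
grasp_force: 66.3
tcp in bed [ 0.0085 -0.0014 -0.0412] force bed [-4.8956  0.6533 27.431 ]
```

```bash
python3 -m inch '[[[0,0,0],[0,0,-0.004],0.6],[[0,0,0],[0,0,0],0.6],[[0,0,0],[0,0,0],-1],[[0,0,0],[0,0,0],-1],[[0,0,0],[0,0,0],-1],[[0,0,0],[0,0,0],-1],[[0,0,0],[0,0,0],-1],[[0,0,0],[0,0,0],-1]]'
python3 -m inch '[[[0,0,0],[0,0,-0.08],-1],[[0,0,0],[0,0,-0.1],-1],[[0,0,0],[0,0,-0.1],-1],[[0,0,0],[0,0,0],-1],[[0,0,0],[0,0,0],-1],[[0,0,0],[0,0,0],-1]]'
python3 - <<'E'
from h import *
np.set_printoptions(precision=4,suppress=True)
w=Cam("wrist","w5raw.png"); Rb,b0=bed()
x0,y0,k=230,140,4
im=np.clip(cv2.resize(w.img[y0:y0+150,x0:x0+200],(800,600),interpolation=cv2.INTER_CUBIC).astype(float)*1.3,0,255).astype(np.uint8)
for X in [[-.0135,.028,.005],[-.0135,-.028,.005],[.0245,.028,.005],[.0245,-.028,.005],[.004,0,.005],[.004,.0055,.005]]:
    p=(w.proj(b0+Rb@X)[0]-[x0,y0])*k; print(X,p); cv2.circle(im,tuple(int(v) for v in p),3,(255,0,0),-1)
cv2.imwrite("pics/w5.png",im[:,:,::-1])
print(telemetry.get_obs()["joint_pos"],telemetry.get_obs()["eef_pos"])
E
```

```text
clock: 10.6
eef_pos: [0.4991, -0.1236, 0.0531]
tool_rot: [0.139, 0.956, -0.038, 0.255]
ft_force: [-0.2, -0.3, 0.5]
grip_width: 0.0855
grasp_force: 0.0
clock: 11.1
eef_pos: [0.4591, -0.1115, 0.126]
tool_rot: [0.139, 0.956, -0.038, 0.255]
ft_force: [-0.5, -0.3, 0.9]
grip_width: 0.0855
grasp_force: 0.0
[-0.0135, 0.028, 0.005] [569.9791 278.4382]
[-0.0135, -0.028, 0.005] [201.7265 278.1976]
[0.0245, 0.028, 0.005] [560.5028 509.0242]
[0.0245, -0.028, 0.005] [210.7689 508.794 ]
[0.004, 0, 0.005] [385.7759 387.5812]
[0.004, 0.0055, 0.005] [421.3199 387.6015]
[-0.2078 -0.1455 -0.762   0.4354 -0.0422  0.0706] [ 0.4586 -0.1114  0.1251]
```

View pics/w5.png

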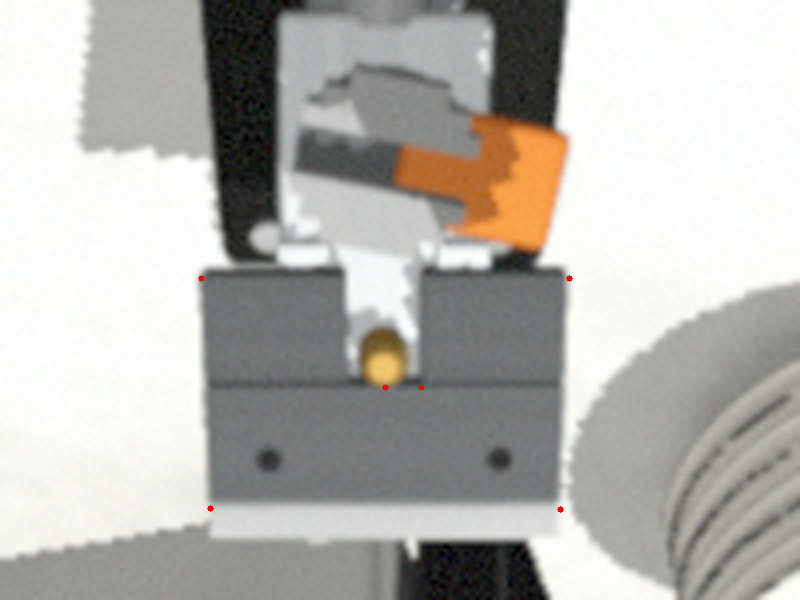

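The blade is home: the pin sits in the notch end at (384,365), the back edge is against the lugs at y≈272, and it lies square. Next I'll measure the lock angle, then find the true tip offset by probing an empty bit of counter before taking the key.

```bash
python3 - <<'E'
from h import *
np.set_printoptions(precision=4,suppress=True)
w=Cam("wrist"); Rb,b0=bed(); n=Rb[:,2]
f=lambda a:np.array(a,float)/4+[230,140]
P=lambda a,z:(w.onplane(f(a),b0+n*z,n)-b0)@Rb
print("wing tip",P([[568,135],[540,252]],.0105)); print("slot edges top",P([[398,148],[305,128]],.017),P([[440,200],[293,168]],.017))
print("pin",P([[384,366]],.009))
# other obstacles
w1=w
o=telemetry.get_obs()
d=delta([.46,.03,.15],down(np.radians(122.3))); print("probe",d,o["eef_pos"])
E
```

```text
wing tip [[-0.0373  0.0262  0.0105]
 [-0.0199  0.0226  0.0105]]
slot edges top [[-0.0363  0.0016  0.017 ]
 [-0.0391 -0.0114  0.017 ]] [[-0.0289  0.0075  0.017 ]
 [-0.0335 -0.0131  0.017 ]]
pin [[-0.0018 -0.0003  0.009 ]]
probe (array([-0.0355,  0.0774, -0.1327]), array([ 0.0702,  0.4529, -0.1383])) [ 0.4584 -0.1113  0.1246]
```

```bash
cat > cam.py <<'E'
from h import *
np.set_printoptions(precision=4,suppress=True)
w=Cam("wrist"); Rb,b0=bed(); n=Rb[:,2]
P=lambda a,z:(w.onplane(np.atleast_2d(a),b0+n*z,n)-b0)@Rb
x0,y0=230,140; im=w.img[y0:y0+150,x0:x0+200]
for nm,lo,hi,z in [("pin",(12,90,40),(30,255,255),.008),("wing",(5,150,80),(14,255,255),.0105)]:
    for c in blobs(im,lo,hi,15)[:2]:
        c=c+[x0,y0]; m=cv2.moments(c); print(nm,cv2.contourArea(c),P([m["m10"]/m["m00"],m["m01"]/m["m00"]],z),P(cv2.boxPoints(cv2.minAreaRect(c)),z).tolist() if nm=="wing" else cv2.boundingRect(c))
g=cv2.cvtColor(im,cv2.COLOR_RGB2GRAY).astype(float)
for col in (55,65,120,130): # blade back edge rows
    prof=g[50:85,col-3:col+4].mean(1); r=np.argmin(np.diff(prof))+50.5; print("blade back",P([x0+col,y0+r+.5],.005))
E
python3 cam.py
```

```text
pin 788.0 [[-0.0291  0.0161  0.008 ]] (329, 171, 43, 35)
pin 114.0 [[-0.0015 -0.0006  0.008 ]] (320, 225, 12, 15)
wing 393.5 [[-0.0319  0.0127  0.0105]] [[-0.025886257433182607, 0.0004168732892486921, 0.01049999999999999], [-0.04084760805066664, 0.0028297930826308923, 0.010499999999999978], [-0.03714054614018063, 0.02599982207512553, 0.010499999999999992], [-0.02199738144373068, 0.02391558025227157, 0.010499999999999957]]
blade back [[-0.0148 -0.0252  0.005 ]]
blade back [[-0.0147 -0.0191  0.005 ]]
blade back [[-0.0148  0.0141  0.005 ]]
blade back [[-0.0179  0.0201  0.005 ]]
```

```bash
python3 -m inch '[[[0,0,0],[0.0175,0.113,-0.035],0.7],[[0,0,0],[0.0175,0.113,-0.035],0.7],[[0,0,0],[0.0175,0.113,-0.035],0.7],[[0,0,0],[0.0175,0.113,-0.035],0.7]]'
python3 -m inch '[[[-0.0044,0.0097,-0.0166],[0,0,0],0.7],[[-0.0044,0.0097,-0.0166],[0,0,0],0.7],[[-0.0044,0.0097,-0.0166],[0,0,0],0.7],[[-0.0044,0.0097,-0.0166],[0,0,0],0.7],[[-0.0044,0.0097,-0.0166],[0,0,0],0.7],[[-0.0044,0.0097,-0.0166],[0,0,0],0.7],[[-0.0044,0.0097,-0.0166],[0,0,0],0.7],[[-0.0044,0.0097,-0.0166],[0,0,0],0.7],[[0,0,0],[0,0,0],0.7],[[0,0,0],[0,0,0],0.7]]'
python3 - <<'E'
from h import *
np.set_printoptions(precision=4,suppress=True)
print(telemetry.get_obs()["joint_pos"],delta([.46,.03,.0],down(np.radians(122.3))),delta([.459,.3866,.15],down(np.radians(122.3))))
E
```

```text
clock: 11.58
eef_pos: [0.4597, 0.0303, 0.1509]
tool_rot: [0.14, 0.956, -0.039, 0.254]
ft_force: [1.0, -0.3, 0.2]
grip_width: 0.039
grasp_force: 0.0
clock: 12.42
eef_pos: [0.4607, 0.0296, 0.1498]
tool_rot: [-0.277, 0.961, -0.001, -0.001]
ft_force: [-0.6, -0.2, 0.3]
grip_width: 0.0128
grasp_force: 0.0
[ 0.0662  0.1918 -0.1747  1.2059 -0.0027 -0.4957] (array([-0.0003, -0.0004, -0.0003]), array([-0.0002,  0.003 ,  0.4992])) (array([-0.0003, -0.0004, -0.0003]), array([-0.6294,  1.0098, -0.0041]))
```

```bash
python3 -m inch '[[[0,0,0],[0,0,0.1],0.7],[[0,0,0],[0,0,0.1],0.7],[[0,0,0],[0,0,0.1],0.7],[[0,0,0],[0,0,0.1],0.7],[[0,0,0],[0,0,0.07],0.7],[[0,0,0],[0,0,0.03],0.7],[[0,0,0],[0,0,0.03],0.7],[[0,0,0],[0,0,0],0.7]]'|egrep 'pos|force'
python3 -m inch '[[[0,0,0],[0,0,0.01],0.7],[[0,0,0],[0,0,0.01],0.7],[[0,0,0],[0,0,0.01],0.7],[[0,0,0],[0,0,0],0.7]]'|egrep 'pos|force'
```

```text
eef_pos: [0.4592, 0.0292, -0.0082]
ft_force: [-0.0, -1.0, 0.3]
grasp_force: 0.0
eef_pos: [0.461, 0.0293, -0.0159]
ft_force: [-1.4, -0.5, 0.5]
grasp_force: 0.0
```

```bash
R='pos|ft_force'
python3 -m inch '[[[0,0,0],[0,0,0.01],0.7],[[0,0,0],[0,0,0],0.7],[[0,0,0],[0,0,0],0.7]]'|egrep $R
python3 -m inch '[[[0,0,0],[0,0,0.007],0.7],[[0,0,0],[0,0,0],0.7],[[0,0,0],[0,0,0],0.7]]'|egrep $R
python3 -m inch '[[[0,0,0],[0,0,0.007],0.7],[[0,0,0],[0,0,0],0.7],[[0,0,0],[0,0,0],0.7]]'|egrep $R
```

```text
eef_pos: [0.4606, 0.0292, -0.0192]
ft_force: [0.2, -0.9, -0.1]
eef_pos: [0.4604, 0.0292, -0.0214]
ft_force: [0.1, -0.5, -0.8]
eef_pos: [0.4604, 0.0292, -0.0235]
ft_force: [0.1, 0.5, 0.2]
```

```bash
R='pos|ft_force'
python3 -m inch '[[[0,0,0],[0,0,0.006],0.7],[[0,0,0],[0,0,0],0.7],[[0,0,0],[0,0,0],0.7]]'|egrep $R
python3 -m inch '[[[0,0,0],[0,0,0.006],0.7],[[0,0,0],[0,0,0],0.7],[[0,0,0],[0,0,0],0.7]]'|egrep $R
python3 -m inch '[[[0,0,0],[0,0,0.006],0.7],[[0,0,0],[0,0,0],0.7],[[0,0,0],[0,0,0],0.7]]'|egrep $R
```

```text
eef_pos: [0.4604, 0.0292, -0.0253]
ft_force: [-0.5, 0.1, 0.9]
eef_pos: [0.4605, 0.0292, -0.0271]
ft_force: [0.4, -0.2, 0.8]
eef_pos: [0.4604, 0.0292, -0.0289]
ft_force: [0.1, 0.8, 0.4]
```

```bash
R='pos|ft_force'
python3 -m inch '[[[0,0,0],[0,0,0.006],0.7],[[0,0,0],[0,0,0],0.7],[[0,0,0],[0,0,0],0.7]]'|egrep $R
python3 -m inch '[[[0,0,0],[0,0,0.006],0.7],[[0,0,0],[0,0,0],0.7],[[0,0,0],[0,0,0],0.7]]'|egrep $R
python3 -m inch '[[[0,0,0],[0,0,0.006],0.7],[[0,0,0],[0,0,0],0.7],[[0,0,0],[0,0,0],0.7]]'|egrep $R
```

```text
eef_pos: [0.4604, 0.0292, -0.0307]
ft_force: [-1.3, 0.9, 0.4]
eef_pos: [0.4605, 0.0292, -0.0325]
ft_force: [-0.9, 0.1, 0.7]
eef_pos: [0.4605, 0.0292, -0.0343]
ft_force: [-0.2, 0.0, 0.0]
```

```bash
R='pos|ft_force'
python3 -m inch '[[[0,0,0],[0,0,0.006],0.7],[[0,0,0],[0,0,0],0.7],[[0,0,0],[0,0,0],0.7]]'|egrep $R
python3 -m inch '[[[0,0,0],[0,0,0.006],0.7],[[0,0,0],[0,0,0],0.7],[[0,0,0],[0,0,0],0.7]]'|egrep $R
python3 -m inch '[[[0,0,0],[0,0,0.006],0.7],[[0,0,0],[0,0,0],0.7],[[0,0,0],[0,0,0],0.7]]'|egrep $R
```

```text
eef_pos: [0.4605, 0.0292, -0.0361]
ft_force: [-0.5, -0.1, 0.2]
eef_pos: [0.4609, 0.0292, -0.0372]
ft_force: [-1.6, 0.2, 4.9]
eef_pos: [0.4609, 0.0292, -0.0372]
ft_force: [-6.5, -0.4, 21.5]
```

Contact puts the real fingertips about 37 mm behind the reported TCP. Now I'll raise and go over the key.

```bash
python3 -m inch '[[[0,0,0],[0,0,-0.13],0],[[0,0,0],[0,0,-0.13],0],[[0,0,0],[0,0,-0.13],0],[[0,0,0],[0,0,-0.13],0]]' >/dev/null
python3 -m inch '[[[0,0,0],[-0.07,0.112,0],0],[[0,0,0],[-0.07,0.112,0],0],[[0,0,0],[-0.07,0.112,0],0],[[0,0,0],[-0.07,0.112,0],0],[[0,0,0],[-0.07,0.112,0],0],[[0,0,0],[-0.07,0.112,0],0],[[0,0,0],[-0.07,0.112,0],0],[[0,0,0],[-0.07,0.112,0],0],[[0,0,0],[-0.07,0.112,0],0],[[0,0,0],[0,0,0],0]]'
python3 -m inch '[[[0,0,0],[0,0,0],0],[[0,0,0],[0,0,0],0],[[0,0,0],[0,0,0],0]]'
python3 - <<'E'
from h import *
np.set_printoptions(precision=4,suppress=True)
o=telemetry.get_obs(); print(o["joint_pos"]); w=Cam("wrist")
cs=blobs(w.img,(22,120,60),(34,255,255),30)
for c in cs[:2]:
    b=cv2.boxPoints(cv2.minAreaRect(c)); print(cv2.contourArea(c),b.tolist()); 
# brightest yellow = top face
hsv=cv2.cvtColor(w.img,cv2.COLOR_RGB2HSV)
m=cv2.inRange(hsv,np.array((22,120,60)),np.array((34,255,255))); v=hsv[:,:,2][m>0]; print(np.percentile(v,[10,30,50,70,90]))
for t in (150,):
    for c in blobs(w.img,(22,120,int((np.percentile(v,10)+np.percentile(v,90))/2)),(34,255,255),30)[:2]:
        p=w.plane(cv2.boxPoints(cv2.minAreaRect(c)),.064); print("top",cv2.contourArea(c),p.mean(0),np.linalg.norm(p[1]-p[0]),np.linalg.norm(p[2]-p[1]),np.degrees(np.arctan2(*(p[1]-p[0])[1::-1])))
for c in blobs(w.img,(4,100,20),(14,255,140),300)[:2]:
    p=w.plane(cv2.boxPoints(cv2.minAreaRect(c)),.03); print("stand",cv2.contourArea(c),p.mean(0),np.linalg.norm(p[1]-p[0]),np.linalg.norm(p[2]-p[1]),np.degrees(np.arctan2(*(p[1]-p[0])[1::-1])))
cv2.imwrite("pics/w6.png",w.img[:,:,::-1])
E
```

```text
clock: 17.58
eef_pos: [0.4577, 0.3933, 0.1145]
tool_rot: [-0.282, 0.96, 0.0, 0.001]
ft_force: [-0.6, -0.4, -0.1]
grip_width: 0.0425
grasp_force: 0.0
clock: 17.83
eef_pos: [0.4583, 0.3849, 0.1153]
tool_rot: [-0.278, 0.961, -0.002, -0.0]
ft_force: [-0.3, 0.6, -0.5]
grip_width: 0.043
grasp_force: 0.0
[ 0.7004  0.478   0.1433  1.2378 -0.0032  0.1375]
759.5 [[319.0, 205.0], [335.0, 205.0], [335.0, 259.0], [319.0, 259.0]]
[ 85. 131. 166. 173. 174.]
top 533.0 [0.4586 0.3859 0.064 ] 0.009085985167254262 0.028591309571515927 122.28277232628885
stand 5740.0 [0.4565 0.3846 0.03  ] 0.07261300198384654 0.04777019305609378 -149.15974619059958
```

```bash
python3 -m inch '[[[0,0,0],[-0.003,0.002,0.1],0],[[0,0,0],[0,0,0.1],0],[[0,0,0],[0,0,0.1],0],[[0,0,0],[0,0,0.054],0],[[0,0,0],[0,0,0.03],0],[[0,0,0],[0,0,0],0],[[0,0,0],[0,0,0],0],[[0,0,0],[0,0,0],0]]'
python3 -m inch '[[[0,0,0],[0,0,0],1],[[0,0,0],[0,0,0],1],[[0,0,0],[0,0,0],1],[[0,0,0],[0,0,0],1],[[0,0,0],[0,0,0],1],[[0,0,0],[0,0,0],1],[[0,0,0],[0,0,0],1]]'
```

```text
clock: 18.55
eef_pos: [0.4605, 0.3874, 0.0022]
tool_rot: [-0.278, 0.961, -0.001, 0.002]
ft_force: [0.5, 0.3, -0.1]
grip_width: 0.0428
grasp_force: 0.0
clock: 19.13
eef_pos: [0.4599, 0.3876, 0.0017]
tool_rot: [-0.278, 0.96, -0.001, 0.002]
ft_force: [-0.8, -0.8, 5.9]
grip_width: 0.0089
grasp_force: 59.4
```

```bash
python3 -m inch '[[[0,0,0],[0,0,-0.02],1],[[0,0,0],[0,0,-0.04],1],[[0,0,0],[0,0,-0.1],1],[[0,0,0],[0,0,-0.13],1],[[0,0,0],[0,0,-0.13],1],[[0,0,0],[0,0,-0.08],1],[[0,0,0],[0,0,0],1],[[0,0,0],[0,0,0],1],[[0,0,0],[0,0,0],1]]'
python3 - <<'E'
from h import *
np.set_printoptions(precision=4,suppress=True)
w=Cam("wrist"); o=telemetry.get_obs(); T=R.from_quat(o["tool_rot"])
hsv=cv2.cvtColor(w.img,cv2.COLOR_RGB2HSV)
for c in blobs(w.img,(22,120,60),(34,255,255),30)[:2]: print("yellow",cv2.contourArea(c),cv2.boundingRect(c))
for X in [[.015,0,-.0623],[-.015,0,-.0623],[.015,0,-.0283],[.01,.002,-.0123],[.01,-.002,-.0123],[-.01,.002,-.0123]]: print(X,w.proj(o["eef_pos"]+T.apply(X)))
cv2.imwrite("pics/w7.png",w.img[:,:,::-1])
Rb,b0=bed(); p,Rt=onbed(-.0326,0,.06,1.361); print(p,delta(p,Rt),o["joint_pos"])
E
```

```text
clock: 19.88
eef_pos: [0.4581, 0.3867, 0.1493]
tool_rot: [-0.278, 0.96, -0.002, -0.001]
ft_force: [-0.2, -0.8, -0.6]
grip_width: 0.0091
grasp_force: 58.7
yellow 2242.0 (312, 260, 28, 98)
[0.015, 0, -0.0623] [[325.4166 295.015 ]]
[-0.015, 0, -0.0623] [[325.4623 360.6818]]
[0.015, 0, -0.0283] [[325.4332 259.6907]]
[0.01, 0.002, -0.0123] [[329.5177 256.8408]]
[0.01, -0.002, -0.0123] [[321.3719 256.8446]]
[-0.01, 0.002, -0.0123] [[329.377  293.0702]]
[ 0.4168 -0.0975  0.1207] (array([ 0.075 , -0.0384, -0.0787]), array([ 0.9773, -1.29  ,  0.1007])) [ 0.7027  0.4627  0.2069  1.3192 -0.0029  0.1387]
```

```bash
python3 -m inch '[[[0,0,0],[0.07,-0.092,0],1],[[0,0,0],[0.07,-0.092,0],1],[[0,0,0],[0.07,-0.092,0],1],[[0,0,0],[0.07,-0.092,0],1],[[0,0,0],[0.07,-0.092,0],1],[[0,0,0],[0.07,-0.092,0],1],[[0,0,0],[0.07,-0.092,0],1]]'>/dev/null
python3 -m inch '[[[0,0,0],[0.07,-0.092,0],1],[[0,0,0],[0.07,-0.092,0],1],[[0,0,0],[0.07,-0.092,0],1],[[0,0,0],[0.07,-0.092,0],1],[[0,0,0],[0.07,-0.092,0],1],[[0,0,0],[0.07,-0.092,0],1],[[0,0,0],[0.07,-0.092,0],1]]'>/dev/null
python3 -m inch '[[[0.0125,-0.0064,-0.0131],[0,0,0],1],[[0.0125,-0.0064,-0.0131],[0,0,0],1],[[0.0125,-0.0064,-0.0131],[0,0,0],1],[[0.0125,-0.0064,-0.0131],[0,0,0],1],[[0.0125,-0.0064,-0.0131],[0,0,0],1],[[0.0125,-0.0064,-0.0131],[0,0,0],1],[[0,0,0],[0,0,0],1],[[0,0,0],[0,0,0],1],[[0,0,0],[0,0,0],1]]'
python3 - <<'E'
from h import *
np.set_printoptions(precision=4,suppress=True)
print(telemetry.get_obs()["joint_pos"])
for z in (.06,.026): print(delta(*onbed(-.0326,0,z,1.361)))
E
```

```text
clock: 21.85
eef_pos: [0.4183, -0.0967, 0.1525]
tool_rot: [-0.492, 0.831, -0.19, 0.178]
ft_force: [1.0, 0.5, 0.0]
grip_width: 0.0089
grasp_force: 59.0
[-0.1892 -0.2893 -0.7829  0.5531 -0.0479 -1.2702]
(array([-0.0003,  0.0005, -0.0006]), array([0.0161, 0.0544, 0.0897]))
(array([-0.0003,  0.0005, -0.0006]), array([0.0164, 0.0546, 0.203 ]))
```

```bash
python3 -m inch '[[[0,0,0],[0.016,0.0545,0.05],1],[[0,0,0],[0,0,0.05],1],[[0,0,0],[0,0,0.05],1],[[0,0,0],[0,0,0.04],1],[[0,0,0],[0,0,0.013],1],[[0,0,0],[0,0,0],1],[[0,0,0],[0,0,0],1],[[0,0,0],[0,0,0],1],[[0,0,0],[0,0,0],1]]'
python3 - <<'E'
from h import *
np.set_printoptions(precision=4,suppress=True)
o=telemetry.get_obs(); T=R.from_quat(o["tool_rot"]); Rb,b0=bed(); n=Rb[:,2]
print("tcp bed",(o["eef_pos"]-b0)@Rb, delta(*onbed(-.0326,0,.026,1.361))[0])
w=Cam("wrist","w8.png"); s=Cam("scene","s8.png")
P=lambda a,z:(w.onplane(np.atleast_2d(np.array(a,float)),b0+n*z,n)-b0)@Rb
for nm,lo,hi,z in [("pin",(12,90,40),(22,255,255),.008),("wing",(4,150,60),(14,255,255),.0105)]:
    for c in blobs(w.img,lo,hi,15)[:4]:
        m=cv2.moments(c); u=[m["m10"]/m["m00"],m["m01"]/m["m00"]]; print(nm,cv2.contourArea(c),cv2.boundingRect(c),P(u,z),P(cv2.boxPoints(cv2.minAreaRect(c)),z).tolist())
for nm,X in dict(pin=[0,0,.009],wt1=[-.032+.0054+.0088,.0254-.0019,.0105],wt2=[-.032+.0054-.0088,.0254+.0019,.0105],axis=[-.032,0,.017]).items(): print(nm,w.proj(b0+Rb@X))
for X in [[.01,.002,-.0123],[.01,-.002,-.0123],[-.01,.002,-.0123]]: print("tongue",w.proj(o["eef_pos"]+T.apply(X)))
E
```

```text
clock: 22.6
eef_pos: [0.4326, -0.1021, 0.0912]
tool_rot: [-0.492, 0.831, -0.19, 0.178]
ft_force: [0.4, 0.5, 0.1]
grip_width: 0.0091
grasp_force: 59.0
tcp bed [-0.0331  0.0001  0.0263] [-0.0005  0.0006 -0.0003]
pin 141.0 (268, 256, 13, 16) [[-0.0014 -0.0013  0.008 ]] [[0.0007672801497495663, -0.0065410241906767395, 0.007999999999999969], [-0.006129414769803988, -0.00510846320061646, 0.007999999999999985], [-0.003715162976399715, 0.0040852028769077205, 0.007999999999999981], [0.003300837776525656, 0.002659463026432605, 0.007999999999999972]]
pin 23.0 (503, 334, 13, 19) [[-0.1446  0.0931  0.008 ]] [[-0.13686384597074752, 0.08971370725240402, 0.007999999999999981], [-0.14259933200973732, 0.0839984381467441, 0.007999999999999985], [-0.15379436958604611, 0.097853043684223, 0.007999999999999969], [-0.14792601981491052, 0.10386908019595072, 0.007999999999999986]]
pin 16.0 (337, 280, 5, 7) [[-0.0363  0.0189  0.008 ]] [[-0.03528451589100083, 0.016682848901719807, 0.00799999999999998], [-0.03759358498231894, 0.017184864344001405, 0.007999999999999972], [-0.036822820343374404, 0.021070503808886257, 0.007999999999999948], [-0.03449751191653338, 0.02056399420945705, 0.007999999999999981]]
pin [[271.9307 266.5865]]
wt1 [[310.5949 297.3702]]
wt2 [[340.8312 297.4253]]
axis [[325.5588 261.4226]]
tongue [[331.8057 259.055 ]]
tongue [[323.6099 259.0591]]
tongue [[331.5643 295.4216]]
```

```bash
python3 - <<'E'
from h import *
np.set_printoptions(precision=4,suppress=True,linewidth=250)
w=Cam("wrist"); Rb,b0=bed(); q=.21
u=np.array([np.sin(q),np.cos(q),0]); v=np.array([np.cos(q),-np.sin(q),0])
for z in (.008,.017):
  for e in (-.0035,.0035): print(z,e,w.proj(b0+Rb@(np.array([-.033,0,z])-.0125*u+e*v)),w.proj(b0+Rb@(np.array([-.033,0,z])-.008*u+e*v)))
g=cv2.cvtColor(w.img,cv2.COLOR_RGB2GRAY)
for r in range(226,264,3): print(r,g[r,300:352])
E
```

```text
0.008 -0.0035 [[332.8749 234.6243]] [[332.8419 242.1522]]
0.008 0.0035 [[320.4522 234.6373]] [[320.504  242.1646]]
0.017 -0.0035 [[333.133  239.8685]] [[333.0952 247.6735]]
0.017 0.0035 [[320.1826 239.8816]] [[320.2396 247.686 ]]
226 [ 79  76  79  81  83  84  87  88  89  96  99 101 103 110 118 122 126 129 125 127 127 132 132 135 136 138 139 141 139 141 142 141 141 141 142 142 143 142 143 144 141 139 142 138 142 137 140 140 140 138 140 139]
229 [113 125 132 141 150 158 165 168 171 178 184 188 189 186 172 151 141 144 139 144 141 141 141 141 142 141 140 139 138 140 141 142 141 142 139 140 139 139 143 137 140 139 139 140 140 142 137 137 141 138 138 138]
232 [143 167 194 201 201 200 201 201 201 198 192 168 149 140 142 141 140 141 140 141 140 140 139 135 136 133 136 135 135 135 137 137 137 140 139 136 140 143 135 141 139 140 139 141 140 140 140 142 141 141 142 143]
235 [183 195 198 201 198 200 198 198 201 200 200 196 181 155 136 125 115 111 101 101  85  69  61  62  61  63  68  82  90  90  87  89  90  87  91 105 116 114 128 139 141 143 141 143 144 143 142 140 145 141 142 140]
238 [165 191 1
[... 1211 characters left out ...]
7 142 117 115 117 114 114 112 112 109 114 113 125 136 140]
256 [200 199 198 194 179 165 164 165 164 164 165 163 163 163 166 162 164 162 164 160 138 103  73  69  71  72  74  82  84  87  91  91  98 124 155 161 160 162 161 154 139 116 110 114 122 133 149 157 160 158 146 141]
259 [198 200 198 196 178 169 163 163 164 163 163 161 163 164 164 165 159 155 158 145 126  97  82  79  82  73  79  82  81  81  77  74  82 116 149 159 164 160 162 163 160 159 157 161 162 162 162 159 162 160 170 184]
262 [189 166 158 183 180 168 166 162 163 165 163 163 164 163 156 135 111  93  96  90  93  93  91  88  94  91  92  90  89  93  90  89  92  93  87 101 128 150 161 161 164 161 162 161 162 162 163 160 160 168 188 194]
```

Slot edges are at columns 320.5 and 333.3 in row 247, so the slot centre is at bed x = -33.1 mm, right under the TCP, and it runs parallel to the tongue. I'll insert.

```bash
R='pos|ft_force'
python3 -m inch '[[[0,0,0],[0,0,0.03],1],[[0,0,0],[0,0,0.025],1],[[0,0,0],[0,0,0.015],1],[[0,0,0],[0,0,0],1],[[0,0,0],[0,0,0],1]]'|egrep $R
python3 -m inch '[[[0,0,0],[0,0,0.008],1],[[0,0,0],[0,0,0],1],[[0,0,0],[0,0,0],1]]'|egrep $R
python3 -m inch '[[[0,0,0],[0,0,0.006],1],[[0,0,0],[0,0,0],1],[[0,0,0],[0,0,0],1]]'|egrep $R
python3 - <<'E'
from h import *
np.set_printoptions(precision=4,suppress=True)
o=telemetry.get_obs(); Rb,b0=bed(); print((o["eef_pos"]-b0)@Rb,o["ft_force"]@Rb)
E
```

```text
eef_pos: [0.4417, -0.1049, 0.072]
ft_force: [0.6, 0.6, -0.6]
eef_pos: [0.4432, -0.1053, 0.0702]
ft_force: [-0.5, 0.4, -0.8]
eef_pos: [0.4439, -0.1056, 0.0685]
ft_force: [-0.2, -0.5, -0.2]
[-0.0342  0.      0.0006] [-0.1175 -0.5328 -0.1887]
```

```bash
R='pos|ft_force'
python3 -m inch '[[[0,0,0],[0,-0.003,0.006],1],[[0,0,0],[0,0,0],1],[[0,0,0],[0,0,0],1]]'|egrep $R
python3 -m inch '[[[0,0,0],[0,0,0.006],1],[[0,0,0],[0,0,0],1],[[0,0,0],[0,0,0],1]]'|egrep $R
python3 - <<'E'
from h import *
np.set_printoptions(precision=4,suppress=True)
o=telemetry.get_obs(); Rb,b0=bed(); print((o["eef_pos"]-b0)@Rb,o["ft_force"]@Rb,o["joint_pos"][4:])
for phi in (1.361,.9,.45,-.03): print(phi,delta(*onbed(-.0331,0,-.0028,phi)))
E
```

```text
eef_pos: [0.4452, -0.1061, 0.0674]
ft_force: [-7.1, 2.0, 7.3]
eef_pos: [0.4457, -0.1063, 0.0668]
ft_force: [-19.7, 4.9, 25.9]
[-0.0334 -0.0001 -0.0018] [-4.6438 -0.9788 32.5608] [-0.04   -1.2853]
1.361 (array([-0.0004,  0.0006, -0.0003]), array([-0.0005, -0.0009,  0.0035]))
0.9 (array([-0.0002,  0.0006,  0.0731]), array([-0.0005, -0.0009,  0.0035]))
0.45 (array([-0.0001,  0.0007,  0.1447]), array([-0.0005, -0.0009,  0.0035]))
-0.03 (array([0.0001, 0.0007, 0.2211]), array([-0.0005, -0.0009,  0.0035]))
```

```bash
R='pos|ft_force'
python3 -m inch '[[[0,0,0],[0,0,-0.005],1],[[0,0,0.015],[0,0,0],1],[[0,0,0.018],[0,0,0],1],[[0,0,0.018],[0,0,0],1],[[0,0,0.018],[0,0,0],1],[[0,0,0.018],[0,0,0],1],[[0,0,0],[0,0,0],1],[[0,0,0],[0,0,0],1]]'|egrep $R
python3 - <<'E'
from h import *
np.set_printoptions(precision=4,suppress=True)
o=telemetry.get_obs(); Rb,b0=bed(); print((o["eef_pos"]-b0)@Rb,o["ft_force"]@Rb,o["ft_torque"]@Rb,o["joint_pos"][4:],o["grip_width"])
print(delta(*onbed(-.0331,0,-.0010,-.03)))
E
```

```text
eef_pos: [0.4457, -0.1065, 0.0677]
ft_force: [-7.2, 1.4, 9.9]
[-0.0329 -0.0003 -0.001 ] [-1.3597 -0.6907 12.2694] [-0.1348  0.9136  0.0156] [-0.0407 -0.7383] 0.008896420084202697
(array([0.0001, 0.0007, 0.134 ]), array([-0.0002,  0.0013,  0.0001]))
```

```bash
R='pos|ft_force'
python3 -m inch '[[[0,0,0.018],[0,0,-0.003],1],[[0,0,0.018],[0,0,0],1],[[0,0,0.018],[0,0,0],1],[[0,0,0.018],[0,0,0],1],[[0,0,0.018],[0,0,0],1],[[0,0,0.015],[0,0,0],1],[[0,0,0],[0,0,0],1],[[0,0,0],[0,0,0],1]]'|egrep $R
cat > st.py <<'E'
from h import *
np.set_printoptions(precision=4,suppress=True)
o=telemetry.get_obs(); Rb,b0=bed(); T=R.from_quat(o["tool_rot"]).as_matrix(); y=Rb.T@T[:,1]
print((o["eef_pos"]-b0)@Rb,"F",o["ft_force"]@Rb,"M",o["ft_torque"]@Rb,o["joint_pos"][4:],o["grip_width"],"phi",np.arctan2(-y[0],y[1]))
E
python3 st.py; python3 - <<'E'
from h import *
np.set_printoptions(precision=4,suppress=True)
w=Cam("wrist"); s=Cam("scene","s9.png"); Rb,b0=bed(); n=Rb[:,2]
for c in blobs(w.img,(4,150,60),(14,255,255),15)[:4]:
    p=(w.onplane(cv2.boxPoints(cv2.minAreaRect(c)),b0+n*.0105,n)-b0)@Rb; print(cv2.contourArea(c),cv2.boundingRect(c),p.tolist())
for c in blobs(s.img,(4,120,60),(14,255,255),4)[:4]: print("scene",cv2.contourArea(c),cv2.boundingRect(c))
print("wing home scene",s.proj(b0+Rb@[-.007,0,.0105]),"wing start",s.proj(b0+Rb@[-.028,.023,.0105]))
E
```

```text
eef_pos: [0.4456, -0.1069, 0.0683]
ft_force: [-0.2, -2.5, 1.0]
[-0.0326 -0.0008 -0.0005] F [ 0.9393 -2.4983  0.6345] M [-0.6856  0.372   0.0492] [-0.0418 -0.0811] 0.008851670177275459 phi 0.1548596599363093
1851.5 (562, 150, 56, 59) [[-0.10389568668705472, 0.10935713190461685, 0.010500000000000016], [-0.12926736766885466, 0.1469431634542262, 0.01049999999999999], [-0.11162160283638647, 0.17179130909084708, 0.010499999999999973], [-0.08598596519477245, 0.1301165272986063, 0.010499999999999975]]
scene 19.0 (383, 237, 6, 8)
wing home scene [[385.6685 236.8272]] wing start [[383.023  245.3878]]
```

```bash

python3 -m inch '[[[0,0,0.013],[0,0.002,0],1],[[0,0,0.012],[0,0,0],1],[[0,0,0],[0,0,0],1],[[0,0,0],[0,0,0],1]]'>/dev/null; python3 st.py
python3 -m inch '[[[0,0,0.009],[0,0,0],1],[[0,0,0],[0,0,0],1],[[0,0,0],[0,0,0],1]]'>/dev/null; python3 st.py
python3 -m inch '[[[0,0,0.009],[0,0,0],1],[[0,0,0],[0,0,0],1],[[0,0,0],[0,0,0],1]]'>/dev/null; python3 st.py
```

```text
[-0.0325  0.0001 -0.0005] F [ 2.2832 -3.4155 -0.467 ] M [-0.8372  0.0947  0.0796] [-0.0422  0.0775] 0.008820330681594579 phi -0.001832900310014835
[-0.0326 -0.     -0.0005] F [ 1.8163 -5.3675 -0.9203] M [-1.1403 -0.023   0.0718] [-0.0424  0.1341] 0.00882429337589769 phi -0.05843544290515994
[-0.0328 -0.0006 -0.0005] F [ 1.7501 -5.6495  1.3369] M [-1.5052  0.0017  0.0525] [-0.0437  0.1907] 0.008934311626992791 phi -0.11529932289997331
```

```bash

python3 -m inch '[[[0,0,0.009],[0,0.002,0],1],[[0,0,0],[0,0,0],1],[[0,0,0],[0,0,0],1]]'>/dev/null; python3 st.py
python3 -m inch '[[[0,0,0.009],[0,0,0],1],[[0,0,0],[0,0,0],1],[[0,0,0],[0,0,0],1]]'>/dev/null; python3 st.py
python3 - <<'E'
from h import *
np.set_printoptions(precision=4,suppress=True)
w=Cam("wrist","w9.png"); o=telemetry.get_obs(); Rb,b0=bed(); n=Rb[:,2]
for lo,hi in [((4,120,40),(16,255,255)),((2,90,25),(16,255,255))]:
  for c in blobs(w.img,lo,hi,8)[:5]: 
    x,y,a,b=cv2.boundingRect(c)
    if 230<x<430: print(cv2.contourArea(c),(x,y,a,b),((w.onplane(cv2.boxPoints(cv2.minAreaRect(c)),b0+n*.0105,n)-b0)@Rb).tolist())
print("home wing corners",[w.proj(b0+Rb@X)[0] for X in ([-.007,.009,.0105],[-.007,-.009,.0105],[-.02,.009,.0105])])
E
```

```text
[-0.033  -0.001  -0.0005] F [ 1.6271 -8.6992  1.2537] M [-2.1363  0.0171  0.1023] [-0.047  0.249] 0.008858958280836302 phi -0.17227008204008368
[-0.0331 -0.0014 -0.0005] F [ 1.764  -8.7321  1.5208] M [-2.357  0.128  0.191] [-0.0478  0.3053] 0.009024182984492455 phi -0.22877730721799022
26.5 (314, 177, 14, 16) [[-0.08250337117404719, 0.00557208514584274, 0.010499999999999975], [-0.08188278981631286, 0.01154280988014986, 0.01049999999999999], [-0.07496140540534117, 0.010806383006549337, 0.010499999999999985], [-0.0755779914660397, 0.0047800369764350445, 0.010499999999999983]]
21.0 (288, 148, 12, 11) [[-0.09840984224195955, -0.0028965448925434784, 0.010500000000000023], [-0.09778389979585833, 0.0018623246000077519, 0.010500000000000027], [-0.09313814022742371, 0.0012457431647083152, 0.010499999999999982], [-0.09375668193688222, -0.003536346339633697, 0.010500000000000002]]
13.5 (300, 178, 9, 10) [[-0.08272755081139144, -0.0016667905076136957, 0.010499999999999957], [-0.0840140108114046, 0.0010392592550906316, 0.010499999999999966], [-0.08083755793458865, 0.0024902717215462096, 0.010499999999999997], [-0.0795375555727756, -0.00021969244067501174, 0.010499999999999994]]
home wing corners [array([353.9359, 315.9918]), array([320.775 , 322.6194]), array([349.0118, 294.9617])]
```

Torque rises at the stop. I'll ease back, withdraw the key and check the wing.

```bash

python3 -m inch '[[[0,0,-0.014],[0,-0.003,0],1],[[0,0,-0.013],[0,0,0],1],[[0,0,0],[0,0,0],1],[[0,0,0],[0,0,0],1]]'>/dev/null; python3 st.py
python3 -m inch '[[[0,0,0],[0,0,-0.02],1],[[0,0,0],[0,0,-0.04],1],[[0,0,0],[0,0,-0.08],1],[[0,0,0],[0,0,-0.12],1],[[0,0,0],[0,0,-0.1],1],[[0,0,0],[0,0,0],1],[[0,0,0],[0,0,0],1],[[0,0,0],[0,0,0],1]]'; 
cat > wing.py <<'E'
from h import *
np.set_printoptions(precision=4,suppress=True)
w=Cam("wrist","w10.png"); Rb,b0=bed(); n=Rb[:,2]
P=lambda a,z:(w.onplane(np.atleast_2d(np.array(a,float)),b0+n*z,n)-b0)@Rb
for c in blobs(w.img,(4,120,40),(14,255,255),30)[:5]:
    x,y,a,b=cv2.boundingRect(c)
    if 230<x<430: print("orange",cv2.contourArea(c),(x,y,a,b),P(cv2.boxPoints(cv2.minAreaRect(c)),.0105).tolist())
print("home wing",[w.proj(b0+Rb@X)[0] for X in ([-.007,.009,.0105],[-.007,-.009,.0105],[-.02,.009,.0105],[-.02,-.009,.0105])])
g=cv2.cvtColor(w.img,cv2.COLOR_RGB2GRAY)
print("blade corners",[w.proj(b0+Rb@X)[0] for X in ([.0245,.028,.005],[.0245,-.028,.005],[-.0135,.028,.005],[-.0135,-.028,.005])])
E
python3 wing.py; python3 st.py
python3 - <<'E'
from h import *
print(delta([.4595,.3872,.16],down(np.radians(122.3))),telemetry.get_obs()["joint_pos"])
E
```

```text
[-0.0335 -0.     -0.0005] F [ 1.9582 -4.4155  1.0033] M [-1.0717  0.1485  0.096 ] [-0.0414  0.1366] 0.008856966783694449 phi -0.06151877712747472
clock: 27.98
eef_pos: [0.3926, -0.0896, 0.1605]
tool_rot: [0.168, 0.951, -0.027, 0.258]
ft_force: [-0.1, 0.4, -0.2]
grip_width: 0.0086
grasp_force: 59.1
orange 32.0 (312, 236, 24, 17) [[-0.02067112155985471, -0.009558636958070106, 0.01050000000000002], [-0.019544364019896957, 0.008507228586585858, 0.010500000000000035], [-0.006083250862591088, 0.007799750488448973, 0.0105], [-0.0072277895740057605, -0.010539162748144617, 0.010500000000000028]]
home wing [array([336.4412, 250.8406]), array([313.9411, 252.1555]), array([335.5946, 235.4146]), array([312.7686, 236.765 ])]
blade corners [array([360.5539, 281.9385]), array([294.4285, 285.7094]), array([359.2819, 239.4935]), array([290.1704, 243.5648])]
[-0.0354  0.0004  0.1067] F [-0.2289 -0.6125 -0.8951] M [-0.001   0.5442  0.0011] [-0.0491  0.1527] 0.008819935725329645 phi -0.06057105180955391
(array([-0.03269319,  0.07977117, -0.14187619]), array([ 0.30240178,  1.57274083, -0.11417049])) [-0.18339951 -0.36504965 -0.80250812  0.61202408 -0.04907292  0.15272877]
```

The wing is at its home position (orange box at bed x -20 to -6 mm, y ±9 mm, as predicted). Now back to the stand.

```bash
python3 -m inch '[[[0,0,0],[0.025,0.131,-0.01],1],[[0,0,0],[0.025,0.131,-0.01],1],[[0,0,0],[0.025,0.131,-0.01],1],[[0,0,0],[0.025,0.131,-0.01],1],[[0,0,0],[0.025,0.131,-0.01],1],[[0,0,0],[0.025,0.131,-0.01],1]]'>/dev/null
python3 -m inch '[[[0,0,0],[0.025,0.131,-0.01],1],[[0,0,0],[0.025,0.131,-0.01],1],[[0,0,0],[0.025,0.131,-0.01],1],[[0,0,0],[0.025,0.131,-0.01],1],[[0,0,0],[0.025,0.131,-0.01],1],[[0,0,0],[0.025,0.131,-0.01],1]]'>/dev/null
python3 -m inch '[[[-0.0036,0.0089,-0.0158],[0,0,0],1],[[-0.0036,0.0089,-0.0158],[0,0,0],1],[[-0.0036,0.0089,-0.0158],[0,0,0],1],[[-0.0036,0.0089,-0.0158],[0,0,0],1],[[-0.0036,0.0089,-0.0158],[0,0,0],1],[[-0.0036,0.0089,-0.0158],[0,0,0],1],[[-0.0036,0.0089,-0.0158],[0,0,0],1],[[-0.0036,0.0089,-0.0158],[0,0,0],1],[[-0.0036,0.0089,-0.0158],[0,0,0],1]]'>/dev/null
python3 -m inch '[[[0,0,0],[0,0,0],1],[[0,0,0],[0,0,0],1],[[0,0,0],[0,0,0],1],[[0,0,0],[0,0,0],1]]'
python3 - <<'E'
from h import *
np.set_printoptions(precision=4,suppress=True)
print(delta([.4597,.3874,.04],down(np.radians(122.3))),telemetry.get_obs()["joint_pos"])
w=Cam("wrist","w11.png"); o=telemetry.get_obs(); T=R.from_quat(o["tool_rot"])
for c in blobs(w.img,(22,120,60),(34,255,255),30)[:1]: print("yellow",cv2.contourArea(c),cv2.boundingRect(c))
for X in [[.015,0,-.0283],[-.015,0,-.0623]]: print(w.proj(o["eef_pos"]+T.apply(X)))
hsv=cv2.cvtColor(w.img,cv2.COLOR_RGB2HSV)
for c in blobs(w.img,(4,100,20),(14,255,140),300)[:2]:
    p=w.plane(cv2.boxPoints(cv2.minAreaRect(c)),.03); print("stand",cv2.contourArea(c),p.mean(0),cv2.boundingRect(c))
E
```

```text
clock: 30.12
eef_pos: [0.4592, 0.3834, 0.1616]
tool_rot: [-0.278, 0.961, -0.002, -0.001]
ft_force: [0.4, -0.1, -1.5]
grip_width: 0.0089
grasp_force: 59.2
(array([-0.0006, -0.0006,  0.    ]), array([-0.0101,  0.0119,  0.4053])) [ 0.6975  0.4547  0.2289  1.3489 -0.0031  0.1337]
yellow 2241.0 (312, 260, 28, 98)
[[325.8196 262.0221]]
[[325.9002 363.8192]]
stand 4238.0 [0.4569 0.3848 0.03  ] (301, 166, 57, 80)
```

```bash
python3 -m inch '[[[-0.0005,-0.0005,0],[-0.010,0.012,0.1],1],[[0,0,0],[0,0,0.1],1],[[0,0,0],[0,0,0.1],1],[[0,0,0],[0,0,0.08],1],[[0,0,0],[0,0,0.02],1],[[0,0,0],[0,0,0],1],[[0,0,0],[0,0,0],1],[[0,0,0],[0,0,0],1],[[0,0,0],[0,0,0],1]]'
python3 - <<'E'
from h import *
np.set_printoptions(precision=4,suppress=True)
print(delta([.4599,.3876,.0017],down(np.radians(122.3))))
E
```

```text
clock: 30.92
eef_pos: [0.4623, 0.3893, 0.0451]
tool_rot: [-0.278, 0.96, 0.001, 0.003]
ft_force: [0.1, -0.4, -1.1]
grip_width: 0.0088
grasp_force: 59.2
(array([0.0001, 0.0009, 0.0001]), array([ 0.0104, -0.0006,  0.1445]))
```

```bash
python3 -m inch '[[[0,0.0008,0],[0.010,0,0.015],1],[[0,0,0],[0,0,0],1],[[0,0,0],[0,0,0],1],[[0,0,0],[0,0,0],1]]'
python3 - <<'E'
from h import *
np.set_printoptions(precision=4,suppress=True)
print(delta([.4599,.3876,.0017],down(np.radians(122.3))))
E
```

```text
clock: 31.25
eef_pos: [0.4585, 0.3864, 0.0383]
tool_rot: [-0.278, 0.96, -0.001, -0.002]
ft_force: [-0.2, -0.2, -1.2]
grip_width: 0.0087
grasp_force: 59.2
(array([-0.    , -0.0006,  0.0001]), array([-0.0067,  0.0009,  0.122 ]))
```

```bash
python3 -m inch '[[[0,-0.0003,0],[-0.004,0.001,0.015],1],[[0,0,0],[0,0,0],1],[[0,0,0],[0,0,0],1],[[0,0,0],[0,0,0],1]]'
python3 - <<'E'
from h import *
np.set_printoptions(precision=4,suppress=True)
print(delta([.4599,.3876,.0017],down(np.radians(122.3))))
E
```

```text
clock: 31.58
eef_pos: [0.4591, 0.3872, 0.0334]
tool_rot: [-0.278, 0.96, -0.001, -0.001]
ft_force: [0.1, -0.2, -1.1]
grip_width: 0.0092
grasp_force: 59.2
(array([-0.    , -0.0004,  0.0001]), array([-0.0033, -0.0002,  0.1056]))
```

```bash
R='pos|ft_force'
python3 -m inch '[[[0,-0.0002,0],[-0.002,0,0.03],1],[[0,0,0],[0,0,0.012],1],[[0,0,0],[0,0,0],1],[[0,0,0],[0,0,0],1]]'|egrep $R
python3 -m inch '[[[0,0,0],[0,0,0.01],1],[[0,0,0],[0,0,0.01],1],[[0,0,0],[0,0,0],1],[[0,0,0],[0,0,0],1]]'|egrep $R
python3 - <<'E'
from h import *
np.set_printoptions(precision=4,suppress=True)
print(delta([.4599,.3876,.0017],down(np.radians(122.3))))
E
```

```text
eef_pos: [0.4592, 0.3871, 0.0202]
ft_force: [0.1, 0.2, -0.1]
eef_pos: [0.4595, 0.3874, 0.0148]
ft_force: [0.9, 0.2, -1.2]
(array([-0.    , -0.0002,  0.0001]), array([-0.0015, -0.0001,  0.0436]))
```

Inside the pocket without any force; going on down.

```bash
R='pos|ft_force'
python3 -m inch '[[[0,0,0],[-0.001,0,0.012],1],[[0,0,0],[0,0,0.012],1],[[0,0,0],[0,0,0],1],[[0,0,0],[0,0,0],1]]'|egrep $R
python3 -m inch '[[[0,0,0],[0,0,0.008],1],[[0,0,0],[0,0,0.004],1],[[0,0,0],[0,0,0],1],[[0,0,0],[0,0,0],1]]'|egrep $R
python3 -m inch '[[[0,0,0],[0,0,0.005],1],[[0,0,0],[0,0,0],1],[[0,0,0],[0,0,0],1]]'|egrep $R
```

```text
eef_pos: [0.4597, 0.3875, 0.0074]
ft_force: [0.3, 0.9, 0.1]
eef_pos: [0.4599, 0.3877, 0.0041]
ft_force: [-0.3, -0.2, -0.8]
eef_pos: [0.4599, 0.3877, 0.0027]
ft_force: [0.3, 0.1, -0.6]
```

```bash
R='pos|ft_force|width'
python3 -m inch '[[[0,0,0],[0,0,0.005],1],[[0,0,0],[0,0,0],1],[[0,0,0],[0,0,0],1]]'|egrep $R
python3 -m inch '[[[0,0,0],[0,0,0],0.3],[[0,0,0],[0,0,0],0],[[0,0,0],[0,0,0],0],[[0,0,0],[0,0,0],0],[[0,0,0],[0,0,0],0]]'|egrep $R
python3 -m inch '[[[0,0,0],[0,0,-0.04],0],[[0,0,0],[0,0,-0.08],0],[[0,0,0],[0,0,-0.12],0],[[0,0,0],[0,0,-0.12],0],[[0,0,0],[0,0,-0.1],0],[[0,0,0],[0,0,0],0],[[0,0,0],[0,0,0],0],[[0,0,0],[0,0,0],0]]'|egrep $R
python3 - <<'E'
from h import *
np.set_printoptions(precision=4,suppress=True)
w=Cam("wrist","w12.png")
for c in blobs(w.img,(22,120,128),(34,255,255),30)[:1]:
    p=w.plane(cv2.boxPoints(cv2.minAreaRect(c)),.064); print("top",cv2.contourArea(c),p.mean(0),np.linalg.norm(p[1]-p[0]),np.linalg.norm(p[2]-p[1]),np.degrees(np.arctan2(*(p[1]-p[0])[1::-1])))
s=Cam("scene"); d=Cam("side")
for n,c in (("scene",s),("side",d)):
    for k in blobs(c.img,(22,150,100),(34,255,255),10)[:3]: print(n,cv2.contourArea(k),cv2.boundingRect(k))
    print([c.proj([.4588,.3863,z])[0] for z in (.03,.064)])
    for k in blobs(c.img,(4,120,60),(14,255,255),4)[:4]: print(" orange",cv2.contourArea(k),cv2.boundingRect(k))
Rb,b0=bed(); print("wing home scene/side",s.proj(b0+Rb@[-.012,0,.0105]),d.proj(b0+Rb@[-.012,0,.0105]))
E
```

```text
eef_pos: [0.4602, 0.3879, 0.0017]
ft_force: [-0.6, 0.0, 1.7]
grip_width: 0.0092
eef_pos: [0.4599, 0.3877, 0.0011]
ft_force: [0.1, -0.1, -0.8]
grip_width: 0.0427
eef_pos: [0.4598, 0.3876, 0.1388]
ft_force: [-0.5, 0.2, -0.8]
grip_width: 0.0427
top 486.5 [0.4582 0.3864 0.064 ] 0.009201321223097077 0.029239512006493284 122.30028215574931
scene 670.5 (18, 315, 71, 17)
scene 92.0 (260, 341, 12, 12)
[array([267.0548, 349.8269]), array([265.9761, 340.737 ])]
 orange 14.0 (384, 237, 7, 7)
side 366.5 (97, 288, 59, 15)
side 72.0 (295, 295, 9, 10)
[array([298.8679, 303.5373]), array([298.8282, 294.4235])]
 orange 56.0 (289, 301, 21, 8)
 orange 18.0 (373, 249, 7, 6)
wing home scene/side [[386.5089 238.2394]] [[370.9851 234.3439]]
```

```bash
python3 -c "
from workcell import workorder
print(workorder.job_done())"
```

```text
the job is handed in; nothing more can be done
None
```

I handed the job in, but the hand-in gave no verdict. By my camera checks, the blade was home on the pin when released (not checked again after the lock was turned), the wing lies over it at the lock's stop, and the key is back upright in its stand.

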